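# Put away a stacked chemistry kit

## Robot

A 6-joint arm with a two-finger parallel gripper is mounted at the origin on the work surface. World frame = base frame: x ahead of the robot, y to its left, z up, the work surface at z = 0. Lengths are in m, angles in rad, forces in N, time in s.
With the tool pointing down it reaches from about 0.35 to 0.775 m from the base axis. Payload 5.5 kg.
Tool frame: the origin (TCP) lies between the finger pads; the fingertips stand 22 mm ahead of it and the grasp point (between the pads) lies 3 mm ahead of it (env.finger_overhang is the distance from the TCP to the fingertips, in m); y points along the fingers, x is the direction in which the jaws open and shut, and the axes are right-handed (so a half turn about y gives the same grasp; the last joint's range is limited). The gripper opens to 85 mm and grips with 20 to 120 N. Pads are 22 mm wide; open, the fingers measure 114 mm over their backs; the gripper's body (76 mm by 85 mm) begins 54 mm behind the grasp point. The pads swing forward as they close: fully open they stand 13 mm farther back than shut.
Start: joints at [-1.374, 0.313, 0.046, 1.304, 0, 1.431], TCP at [0.19, -0.543, 0.231] pointing down, gripper open.
Joint ranges: [-2.76, 2.76], [-0.86, 1.69], [-1.03, 1.26], [-2.2, 2.34], [-1.47, 1.5], [-3.14, 3.14]. Speed limits (rad/s): [2.57, 2.57, 3.14, 3.14, 3.14, 3.14].

## Interface

Orientations are given as a unit quaternion [w, x, y, z].
In Python, from workcell import monitor, cams, job, env gives the robot as it stands.
- The arm moves only by the tool drive_tool, never from a script. Its argument "plan" is text: rows parted by semicolons, each of 7 numbers parted by spaces: the opening, from -1 (shut) to 1 (fully open), then the shift along the tool's x, y, z in mm, then the turn, a rotation vector about the tool's x, y, z in degrees. In form: gripper x y z rx ry rz; .... A call has 1 to 8 rows; each row shifts and turns the pose as measured when the row begins, along the tool's axes as they then stand; what a row does not reach is not made up. A row lasts 1/8 s, in which the tool goes at most 62.5 mm and 10.7 degrees, less where a joint would pass 70% of its speed; a pose out of reach is approached as far as the arm can. A call is refused whole if a number of a shift passes 62.5 or a number of a turn 10.7, either way. A call with a gripper value outside its range is refused whole. The fingers move at their own pace and stop on an object; "grip_force" is the grip in N (left out, the last holds). Time passes only in rows, so rows that do not move let the fingers close. It gives the time, the measured TCP pose, the force and the opening at its end, in the units of the state.
- monitor.get_state(): the state, without advancing time (a new reading comes with each control period).
- cams.read_camera(name): name is "scene" or "top" or "wrist"; returns (picture, depth): 400x640x3 uint8, red, green, blue; 400x640 float32, m along the optical axis (not along the pixel's ray), 0 where there is no reading.
- cams.calibration(name): a dict with "fx", "fy", "cx", "cy" (pixels), "R" (3x3) and "t" (3): a world point X has camera coordinates R X + t. Camera axes: x right, y down, z forward; pixel columns grow to the right and rows downward; lengths in m; the calibration is good to about 2 mm. A picture is of the moment at which its call begins: read the wrist's pose just before it. calibration takes no time and is no camera call; for the wrist camera it gives the pose at the moment of the call.
- job.hand_in(): hands the job in, once; it reports no verdict.
The state is a dict: "clock": time; "joint_pos": joint angles; "qvel": joint speeds; "tau": joint torques, N m; "tcp_pos": TCP position; "orientation": TCP orientation; "wrist_force": force on the tool from outside, world axes, zero at the start; "ft_torque": the same for the moment, N m; "finger_gap": finger opening in m.
Only numpy, scipy, OpenCV 4.12 (cv2) and the standard library are available. Lean on these libraries where they do the work, as an engineer would, in place of code of your own. Each camera call takes 0.05 s, during which the arm holds its last target.

## Task

Someone has left a kit stacked up on the lab bench; take it apart from the top down, one piece at a time, and put each piece straight away in its own place. Stand the small bottle upright in a free spot of the white tray, clear of the jar and the tin that are there and without shifting them; stand the porcelain dish upright in the middle of the round clay pad; then slip the cork ring over the steel post so that it lies flat on the base, and last lay the wooden block flat inside the square wooden tray. Set the pieces down rather than dropping them.

Things in the scene. Friction and masses are not known exactly. Their poses are not given: they have to be found in the camera images.
- bottle: Small upright amber glass bottle with a black cap, a plain cylinder 30 mm in diameter (cap 29 mm) and 62 mm tall, 60 g. Origin: centre of its underside; z up along its axis. At the start it is the top of the stack and stands inside the dish, standing out 37 mm above the dish's rim.
- dish: White porcelain dish, round, open on top, 30 mm tall, 54 mm outer diameter at the foot and 60 mm at the rim, wall 4 mm, floor 5 mm thick, 90 g. Origin: centre of its underside; z up. At the start it stands on the cork ring.
- cork_ring: Flat cork ring, 68 mm outer diameter, round hole of 32 mm right through, 24 mm tall, 30 g. Origin: on its axis in the plane of its underside; z up along the axis. At the start it lies on the wooden block.
- block: Pale wooden block, 64 x 64 mm and 40 mm tall, 110 g. Origin: centre of its underside; x and y along its sides, z up. At the start it stands on the bench at the bottom of the stack.
- reagent_tray: White plastic tray fixed on the bench, 120 mm (its x) by 230 mm (its y) outside, walls 5 mm thick, rim 20 mm above the bench, floor 5 mm thick. Origin: centre of its underside, on the bench; z up. The place for the bottle; the jar and the tin stand in it, with room for the bottle between them or beside one of them along the tray's y. The free spot differs each time.
- pad: Round red-brown clay pad fixed on the bench, 90 mm in diameter, 8 mm thick, flat on top. Origin: centre of its underside, on the bench; z up. The place for the dish.
- ring_post: Stand fixed on the bench: a round grey base, 80 mm in diameter and 10 mm thick, with an upright steel post of 12 mm diameter in its middle, whose tip is 58 mm above the bench. Origin: centre of the underside of the base, on the bench; z up along the post. The place for the cork ring.
- block_tray: Square brown wooden tray fixed on the bench, 100 x 100 mm outside, walls 5 mm thick (90 x 90 mm inside), rim 15 mm above the bench, floor 5 mm thick. Origin: centre of its underside, on the bench; x and y along its sides, z up. The place for the block.
- jar: Squat white jar with a blue lid, loose in the white tray, 44 mm in diameter, 40 mm tall. Origin: centre of its underside; z up. To be left where it is.
- tin: Plain bare-metal tin, loose in the white tray, 42 mm in diameter, 50 mm tall. Origin: centre of its underside; z up. To be left where it is.
Not all that is in view belongs to the job. Of the things shaped like the cork_ring, the cork one is meant.

How it is judged:
On the way, in this order (a step that is already met when the one before it is completed fails the run):
1. the bottle stands released in a free spot of the white tray (x of bottle in the frame of reagent_tray between -0.042 and 0.042 m and y of bottle in the frame of reagent_tray between -0.097 and 0.097 m and z of bottle in the frame of reagent_tray between 0.001 and 0.009 m and angle between bottle's own z axis and vertical below 0.1 rad and horizontal distance between bottle and jar above 0.039 m and horizontal distance between bottle and tin above 0.038 m and contact force between bottle and the fingers below 0.1 N), for 0.2 s.
2. the dish stands released on the round pad (horizontal distance between dish and pad below 0.015 m and z of dish in the frame of pad between 0.004 and 0.012 m and angle between dish's own z axis and vertical below 0.1 rad and contact force between dish and the fingers below 0.1 N), for 0.2 s.
3. the cork ring lies released over the post (horizontal distance between cork_ring and ring_post below 0.013 m and z of cork_ring in the frame of ring_post between 0.006 and 0.014 m and angle between cork_ring's own z axis and vertical below 0.1 rad and contact force between cork_ring and the fingers below 0.1 N), for 0.2 s.
4. the block lies released in the wooden tray (horizontal distance between block and block_tray below 0.019 m and z of block in the frame of block_tray between 0.001 and 0.009 m and angle between block's own z axis and vertical below 0.1 rad and contact force between block and the fingers below 0.1 N), for 0.2 s.
At the end, for the whole second after the job is handed in: All released, at rest, level within 0.1 rad: bottle on the white tray's floor, 2 mm or more clear of jar and tin (each moved under 10 mm); dish on the pad within 15 mm of centre; ring round the post on its base, within 13 mm; block on the wooden tray's floor, within 19 mm of centre (all of step 1 and all of step 2 and all of step 3 and all of step 4 and linear speed of each of bottle, dish, cork_ring, block below 0.02 m/s and angular speed of each of bottle, dish, cork_ring, block below 0.2 rad/s and distance of each of jar, tin from where it was at the start of the episode below 0.01 m and angle between each of jar, tin's own z axis and vertical below 0.1 rad); the robot touches nothing.
It fails at once if the jar or the tin shifted by more than 10 mm (distance of any of jar, tin from where it was at the start of the episode above 0.01 m).
It fails at once if bottle dropped (falls freely faster than 0.5 m/s) (linear speed of bottle above 0.5 m/s and contact force between bottle and the fingers below 0.1 N).
It fails at once if dish dropped (falls freely faster than 0.5 m/s) (linear speed of dish above 0.5 m/s and contact force between dish and the fingers below 0.1 N).
It fails at once if cork_ring dropped (falls freely faster than 0.5 m/s) (linear speed of cork_ring above 0.5 m/s and contact force between cork_ring and the fingers below 0.1 N).
It fails at once if block dropped (falls freely faster than 0.5 m/s) (linear speed of block above 0.5 m/s and contact force between block and the fingers below 0.1 N).
It also fails if it takes over 122 s, if anything falls off the work surface, if the arm or the gripper's body presses on something with over 40 N, if the wrist force passes 120 N, or if a joint passes its speed limit or range.

## Working session

There is one attempt and no reset: what is moved stays moved. The work goes in short steps, Python scripts to look and compute and a tool call to move; the robot and the scene stay as the last step left them, time stands still between calls to the robot, and variables do not carry over. Pictures are saved under pics/ and viewed, and the job is handed in when it is done.

Besides the shell and the picture viewer there is one more tool, called by a JSON object that holds its "name" and its "arguments", one argument or row to a line. drive_tool: Moves the arm, as the interface text tells. Its arguments: {"type":"object","properties":{"plan":{"type":"string"},"grip_force":{"type":"number"}},"required":["plan"]}

```bash
ls; mkdir -p pics; python3 - <<'E'
from workcell import monitor, cams, job, env
import cv2,numpy as np
s=monitor.get_state();print(s)
for n in ["scene","top","wrist"]:
    c=cams.calibration(n); print(n,{k:np.round(v,4).tolist() for k,v in c.items()})
    p,d=cams.read_camera(n); cv2.imwrite(f"pics/{n}0.png",p[:,:,::-1]); np.savez(f"pics/{n}0.npz",p=p,d=d,**{k:np.array(v) for k,v in c.items()})
print(env.finger_overhang)
E
```

```text
pics
{'clock': 0.0, 'joint_pos': array([-1.37360488e+00,  3.14004651e-01,  4.49930885e-02,  1.30362376e+00,
        3.37792392e-06,  1.43119223e+00]), 'qvel': array([ 0.00010946, -0.00033589,  0.00055349, -0.00224059, -0.0013668 ,
        0.00021084]), 'tau': array([ 9.16410936e-04, -4.80630469e+01,  2.98530436e+01,  1.96272531e-02,
        2.23029232e-06,  3.53166296e-07]), 'tcp_pos': array([ 0.18990481, -0.54218937,  0.23011224]), 'orientation': array([ 0.57717573, -0.57628135,  0.40959758, -0.40865364]), 'wrist_force': array([-0.04960509, -0.81556631,  0.15348806]), 'ft_torque': array([-0.00041782, -0.03076864,  0.00339111]), 'finger_gap': 0.08567632700467702}
scene {'fx': 496.9918, 'fy': 496.9918, 'cx': 322.602, 'cy': 199.3107, 'R': [[0.0281, 0.9996, 0.0048], [0.6041, -0.0131, -0.7968], [-0.7964, 0.0253, -0.6042]], 't': [-0.0344, -0.2667, 1.5629]}
top {'fx': 368.5591, 'fy': 368.5591, 'cx': 319.171, 'cy': 199.9493, 'R': [[0.026, -0.9997, -0.0037], [-0.9953, -0.0255, -0.0932], [0.0931, 0.0061, -0.9956]], 't': [0.0036, 0.5069, 0.8088]}
wrist {'fx': 304.4663, 'fy': 304.4663, 'cx': 324.7591, 'cy': 202.4361, 'R': [[0.3308, -0.9437, -0.0017], [-0.9091, -0.3191, 0.2679], [-0.2533, -0.0871, -0.9635]], 't': [-0.5752, -0.0358, 0.3784]}
0.022
```

View pics/scene0.png

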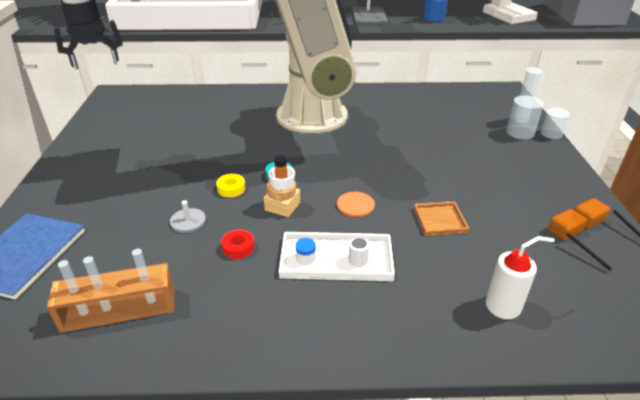

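View pics/top0.png

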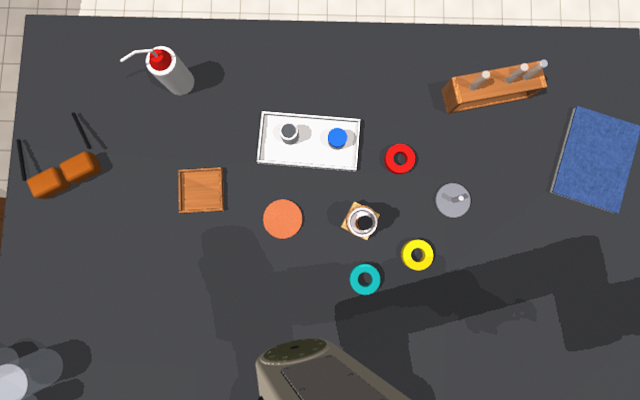

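View pics/wrist0.png

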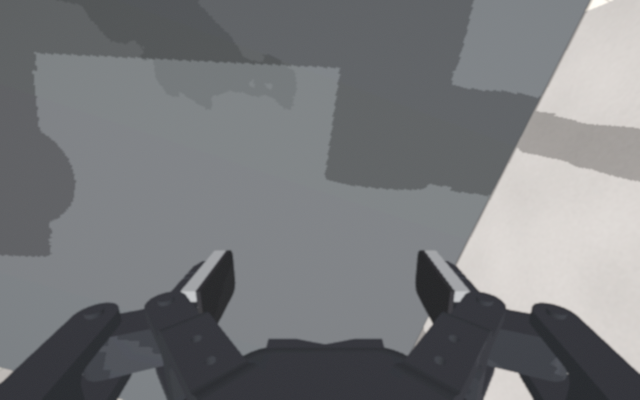

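```bash
python3 - <<'E'
from scipy.spatial.transform import Rotation as R
import numpy as np
q=[ 0.57717573, -0.57628135,  0.40959758, -0.40865364]
print(R.from_quat([*q[1:],q[0]]).as_matrix().round(4))
E
```

```text
[[ 3.305e-01 -4.000e-04  9.438e-01]
 [-9.438e-01  1.800e-03  3.305e-01]
 [-1.800e-03 -1.000e+00  3.000e-04]]
```

```bash
cat > h.py <<'E'
import numpy as np, cv2
from scipy.spatial.transform import Rotation as Rot
def load(n):
    z=np.load(f"pics/{n}.npz"); return z
def snap(n,tag):
    from workcell import cams
    c=cams.calibration(n); p,d=cams.read_camera(n)
    cv2.imwrite(f"pics/{n}{tag}.png",p[:,:,::-1]); np.savez(f"pics/{n}{tag}.npz",p=p,d=d,**{k:np.array(v) for k,v in c.items()})
    return load(n+tag)
def onplane(c,uv,z):
    uv=np.atleast_2d(np.array(uv,float)); r=np.c_[(uv[:,0]-c['cx'])/c['fx'],(uv[:,1]-c['cy'])/c['fy'],np.ones(len(uv))]
    d=r@c['R']; o=-c['R'].T@c['t']; s=(z-o[2])/d[:,2]; return o+s[:,None]*d
def cloud(c):
    d=c['d']; v,u=np.mgrid[:400,:640]
    P=np.stack([(u-c['cx'])/c['fx']*d,(v-c['cy'])/c['fy']*d,d],-1).astype(float)
    return (P-c['t'])@c['R']
def proj(c,X):
    q=np.atleast_2d(X)@c['R'].T+c['t']; return np.c_[q[:,0]/q[:,2]*c['fx']+c['cx'],q[:,1]/q[:,2]*c['fy']+c['cy']]
def rect(P):
    return cv2.minAreaRect((P[:,:2]*1000).astype(np.float32))
def circ(P):
    A=np.c_[2*P[:,:2],np.ones(len(P))]; b=(P[:,:2]**2).sum(1); s=np.linalg.lstsq(A,b,rcond=None)[0]
    return s[:2],np.sqrt(s[2]+s[0]**2+s[1]**2)
def big(m,roi=None):
    m=m.astype(np.uint8)
    if roi is not None:
        k=np.zeros_like(m); x0,y0,x1,y1=roi; k[y0:y1,x0:x1]=1; m=m*k
    n,l,s,ce=cv2.connectedComponentsWithStats(m)
    i=1+np.argmax(s[1:,4]); return l==i
def edge(m):
    c,_=cv2.findContours(m.astype(np.uint8),cv2.RETR_EXTERNAL,cv2.CHAIN_APPROX_NONE); c=max(c,key=len); return c[:,0,:]
def tool():
    from workcell import monitor
    s=monitor.get_state(); q=s['orientation']; return s,Rot.from_quat([*q[1:],q[0]]).as_matrix()
def go(p,yaw=None):
    """shift in mm in tool axes to TCP target p; yaw: wanted world angle(deg) of jaw axis"""
    s,R=tool(); d=R.T@(np.array(p)-s['tcp_pos'])*1000
    print("shift tool mm",d.round(1)," gap",round(s['finger_gap']*1000,1),"t",round(s['clock'],2),"F",s['wrist_force'].round(1),"tcp",s['tcp_pos'].round(4))
    # tilt error
    if yaw is None: yaw=np.degrees(np.arctan2(R[1,0],R[0,0]))
    cur=np.degrees(np.arctan2(R[1,0],R[0,0])); dy=(yaw-cur+90)%180-90
    y=np.radians(cur+dy); X=np.array([np.cos(y),np.sin(y),0]);Y=np.array([0,0,-1.]);T=np.c_[X,Y,np.cross(X,Y)]
    print("yaw cur",round(cur,1),"turn tool deg",np.degrees(Rot.from_matrix(R.T@T).as_rotvec()).round(2),"j6",s['joint_pos'][5].round(2))
E
python3 - <<'E'
from h import *
for n in ['top0','scene0']:
    c=load(n);P=cloud(c);print(n,'valid',(c['d']>0).mean())
    hsv=cv2.cvtColor(c['p'],cv2.COLOR_RGB2HSV)
    # points by height
    bench=np.median(P[180:240,100:160,2][c['d'][180:240,100:160]>0]);print('bench z',bench)
    pts={'top0':dict(tray=(258,112,362,172),pad=(282,218),btray=(201,190),jar=(337,138),tin=(289,130),bottle=(365,222),post=(461,198),base=(447,200),teal=(365,270))}.get(n,dict(pad=(355,204),jar=(305,245),tin=(359,243),post=(185,203),cap=(281,161)))
    for k,v in pts.items():
        if len(v)==2: print(k,c['p'][v[1],v[0]],hsv[v[1],v[0]],P[v[1],v[0]].round(4))
for n,s in [('top0',(220,90,500,300)),('scene0',(150,130,480,300))]:
    im=cv2.imread(f'pics/{n}.png')[s[1]:s[3],s[0]:s[2]]; f=800/im.shape[1]; f=min(f,600/im.shape[0]); cv2.imwrite(f'pics/{n}_z.png',cv2.resize(im,None,fx=f,fy=f,interpolation=cv2.INTER_CUBIC)); print(f)
E
```

```text
top0 valid 0.99598046875
bench z 0.0002507579703535478
pad [243 138  91] [  9 159 243] [0.4643 0.1007 0.0095]
btray [207 132  76] [ 13 161 207] [0.5245 0.291  0.0057]
jar [ 48 131 247] [107 205 247] [ 0.6443 -0.0196  0.0467]
tin [108 112 114] [100  13 114] [0.6578 0.0874 0.0537]
bottle [46 46 51] [120  25  51] [ 0.4556 -0.0746  0.1311]
post [242 239 241] [160   3 242] [ 0.5158 -0.2911  0.0555]
base [157 156 164] [124  12 164] [ 0.5152 -0.2758  0.0115]
teal [ 30 199 199] [ 90 217 199] [ 0.3532 -0.089   0.0233]
scene0 valid 0.99612109375
bench z -0.0019110300787763543
pad [254 179 111] [ 14 144 254] [0.4681 0.0989 0.0045]
jar [ 54 167 255] [103 201 255] [ 0.6521 -0.0201  0.0427]
tin [142 146 146] [ 90   7 146] [0.6593 0.0896 0.0524]
post [243 241 239] [ 15   4 243] [ 0.5226 -0.2867  0.056 ]
cap [46 47 51] [114  25  51] [ 0.469  -0.0723  0.1294]
2.857142857142857
2.4242424242424243
```

View pics/top0_z.png

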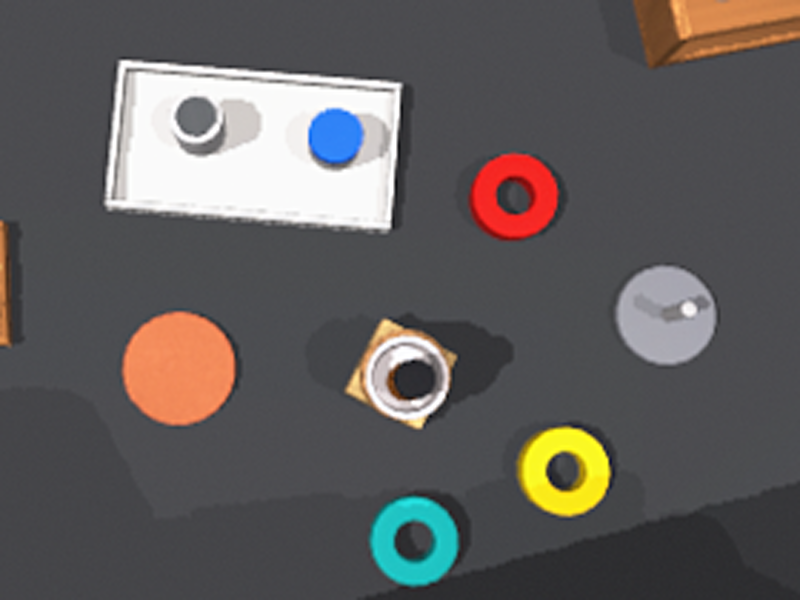

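View pics/scene0_z.png

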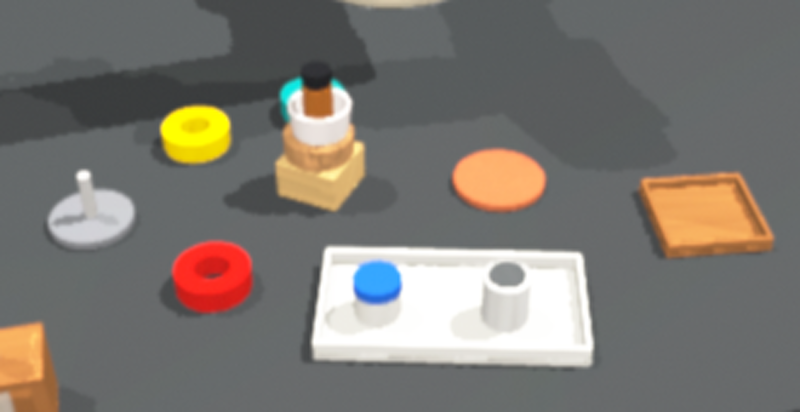

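The pictures show the stack at top (361,221), tin (289,131) and jar (337,138) in the white tray with room between them, pad (282,218), post (461,198), wooden tray (201,190). The red, yellow and teal rings are decoys. Now I'll measure.

```bash
python3 - <<'E'
from h import *
c=load('top0');s=load('scene0')
ht=cv2.cvtColor(c['p'],cv2.COLOR_RGB2HSV).astype(int);hs=cv2.cvtColor(s['p'],cv2.COLOR_RGB2HSV).astype(int)
def H(h,a,b,smin,vmin=60): return (h[...,0]>=a)&(h[...,0]<=b)&(h[...,1]>=smin)&(h[...,2]>=vmin)
for nm,cc,h,rp,rj,rb,rw in [('top',c,ht,(255,190,310,245),(320,120,355,155),(170,160,230,220),(250,105,368,178)),('scene',s,hs,(330,185,380,220),(290,232,322,268),(405,195,475,240),(270,225,400,285))]:
    m=big(H(h,5,18,100,90),rp); print(nm,'pad',circ(onplane(cc,edge(m),.008)))
    m=big(H(h,98,115,120),rj); print(nm,'jarlid',circ(onplane(cc,edge(m),.045)),m.sum())
    m=big(H(h,5,20,100,90),rb); r=rect(onplane(cc,edge(m),.015)); print(nm,'btray outer',r)
    m=big((h[...,1]<40)&(h[...,2]>150),rw); r=rect(onplane(cc,edge(m),.020)); print(nm,'rtray',r)
P=cloud(c);PS=cloud(s)
def reg(P,x0,y0,r,z0,z1): return (np.hypot(P[...,0]-x0,P[...,1]-y0)<r)&(P[...,2]>z0)&(P[...,2]<z1)
for nm,cc,P in [('top',c,P),('scene',s,PS)]:
  for k,a in dict(bottle=(.456,-.075,.04,.122,.14,.131),dishrim=(.456,-.068,.06,.088,.1,.094),jar=(.645,-.02,.04,.037,.055,.045),tin=(.658,.088,.04,.047,.062,.055),post=(.52,-.29,.03,.048,.065,.058),base=(.515,-.276,.08,.006,.02,.010)).items():
    m=reg(P,*a[:5]); 
    if m.sum()<3: print(nm,k,'none');continue
    m=big(m);e=edge(m); ce,r=circ(onplane(cc,e,a[5])); print(nm,k,m.sum(),ce.round(4),round(r,4),'median',np.median(P[m],0).round(4))
E
```

```text
top pad (array([0.46338884, 0.10033023]), np.float64(0.044797707983479394))
top jarlid (array([ 0.64677522, -0.01946635]), np.float64(0.02072152828049373)) 291
top btray outer ((524.1934204101562, 289.8614501953125), (101.65959930419922, 102.3274154663086), 4.347000598907471)
top rtray ((644.0050048828125, 45.42195129394531), (230.62152099609375, 123.97044372558594), 86.72264862060547)
scene pad (array([0.47080401, 0.09938088]), np.float64(0.04771082624765614))
scene jarlid (array([ 0.65737061, -0.01978141]), np.float64(0.02249306035326334)) 276
scene btray outer ((535.7490234375, 287.7238464355469), (117.0240249633789, 106.7249526977539), 4.777171611785889)
scene rtray ((657.3176879882812, 44.2008056640625), (232.673828125, 141.7406768798828), 86.72431182861328)
top bottle 175 [ 0.456  -0.0747] 0.0137 median [ 0.4557 -0.0746  0.1311]
top dishrim 191 [ 0.4586 -0.0739] 0.0287 median [ 0.4616 -0.0769  0.0939]
top jar 305 [ 0.648  -0.0199] 0.0212 median [ 0.6477 -0.0197  0.0451]
top tin 269 [0.6564 0.0883] 0.0198 median [0.6563 0.0889 0.0543]
top post 33 [ 0.5167 -0.2884] 0.0061 median [ 0.5174 -0.2885  0.0579]
top base 888 [ 0.517  -0.2897] 0.0389 median [ 0.5151 -0.2873  0.0103]
scene bottle 104 [ 0.4663 -0.0745] 0.0166 median [ 0.4631 -0.0748  0.1287]
scene dishrim 160 [ 0.467  -0.0729] 0.0243 median [ 0.4718 -0.0747  0.092 ]
scene jar 281 [ 0.6558 -0.0202] 0.0225 median [ 0.6544 -0.0201  0.0432]
scene tin 245 [0.6658 0.0882] 0.0206 median [0.6643 0.0884 0.0526]
scene post 26 [ 0.5267 -0.2875] 0.0076 median [ 0.5221 -0.2891  0.0547]
scene base 553 [ 0.5246 -0.2884] 0.0364 median [ 0.5242 -0.2871  0.0085]
```

```bash
python3 - <<'E'
from h import *
go([.456,-.0747,.23],-3)
E
```

```text
shift tool mm [-353.4    0.9  405.6]  gap 85.3 t 0.15 F [ 0.3  0.3 -0.2] tcp [ 0.1899 -0.5423  0.2303]
yaw cur -70.7 turn tool deg [-6.00e-02 -6.77e+01 -6.00e-02] j6 1.43
```

{"name": "drive_tool", "arguments": {
  "plan": "1 -39 0 45 0 0 0;1 -39 0 45 0 0 0;1 -39 0 45 0 0 0;1 -39 0 45 0 0 0;1 -39 0 45 0 0 0;1 -39 0 45 0 0 0;1 -39 0 45 0 0 0;1 -39 0 45 0 0 0",
  "grip_force": 40
}}

```text
clock: 1.15
tcp_pos: [0.4319, -0.1209, 0.2284]
orientation: [0.576, -0.574, 0.412, -0.412]
wrist_force: [0.8, -1.1, -0.3]
finger_gap: 0.0854
```

{"name": "drive_tool", "arguments": {
  "plan": "1 0 0 0 0 -10 0;1 0 0 0 0 -10 0;1 0 0 0 0 -10 0;1 0 0 0 0 -10 0;1 0 0 0 0 -10 0;1 0 0 0 0 -10 0;1 0 0 0 0 -8 0;1 0 0 0 0 0 0"
}}

```text
clock: 2.15
tcp_pos: [0.4323, -0.1138, 0.2266]
orientation: [0.709, -0.705, 0.004, -0.001]
wrist_force: [0.3, 0.3, -0.4]
finger_gap: 0.0854
```

```bash
python3 - <<'E'
from h import *
go([.456,-.0747,.23],-3)
snap('wrist','1')
E
```

```text
shift tool mm [23.4 -3.3 39.3]  gap 85.4 t 2.15 F [ 0.3  0.3 -0.4] tcp [ 0.4323 -0.1138  0.2266]
yaw cur -0.4 turn tool deg [-0.28  2.59 -0.18] j6 1.14
```

View pics/wrist1.png

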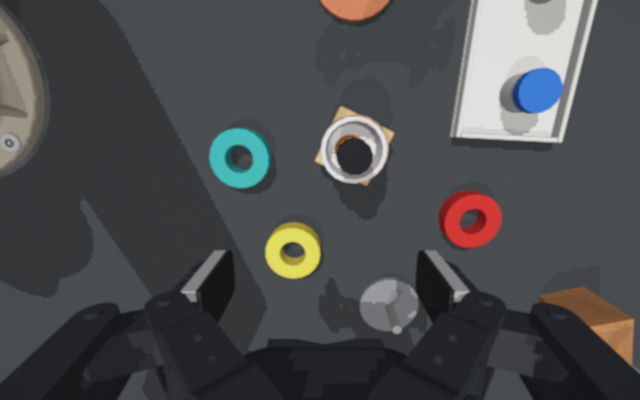

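The wrist view shows the stack with the cap at (355,156), the pad at (355,5), the jar at (537,90) and the post at (397,328). I'll measure these against the top camera's figures.

```bash
cat >> h.py <<'E'
def regs(c,D):
  P=cloud(c)
  for k,a in D.items():
    m=(np.hypot(P[...,0]-a[0],P[...,1]-a[1])<a[2])&(P[...,2]>a[3])&(P[...,2]<a[4])
    if m.sum()<5: print(k,'none');continue
    m=big(m);e=edge(m);e=e[(e[:,0]>1)&(e[:,0]<638)&(e[:,1]>1)&(e[:,1]<398)]
    Q=onplane(c,e,a[5]); ce,r=circ(Q); mc=cv2.minEnclosingCircle((Q[:,:2]*1000).astype(np.float32)); print(k,m.sum(),'fit',ce.round(4),round(r,4),'enc',np.round(mc[0],1),round(mc[1],1),'medz',np.median(P[m],0)[2].round(4))
DD=dict(bottle=(.456,-.075,.04,.122,.14,.131),dishrim=(.456,-.075,.06,.088,.1,.094),ring=(.456,-.075,.06,.058,.068,.064),block=(.456,-.075,.06,.034,.045,.040),jar=(.645,-.02,.04,.037,.052,.045),tin=(.658,.088,.04,.047,.062,.055),post=(.52,-.29,.03,.048,.065,.058),base=(.515,-.283,.08,.006,.02,.010),pad=(.464,.1,.07,.004,.012,.008))
E
python3 - <<'E'
from h import *
regs(load('wrist1'),DD)
P=cloud(load('wrist1'))
m=(np.hypot(P[...,0]-.456,P[...,1]+.075)<.06)&(abs(P[...,2]-.04)<.005);print(rect(onplane(load('wrist1'),np.argwhere(m)[:,::-1],.04)))
E
```

```text
bottle 1058 fit [ 0.4548 -0.076 ] 0.014 enc [454.8 -75.9] 14.5 medz 0.1311
dishrim 1030 fit [ 0.4574 -0.0748] 0.0291 enc [457.5 -74.8] 29.6 medz 0.0937
ring 174 fit [ 0.4604 -0.0772] 0.0331 enc [461.  -76.1] 33.4 medz 0.0635
block 146 fit [ 0.4521 -0.046 ] 0.0094 enc [452.3 -46.6] 13.6 medz 0.0398
jar 1747 fit [ 0.6455 -0.0215] 0.0226 enc [645.3 -21.1] 24.2 medz 0.0451
tin none
post 111 fit [ 0.5148 -0.2874] 0.0074 enc [ 515.3 -287. ] 9.5 medz 0.0569
base 2221 fit [ 0.5148 -0.2878] 0.0363 enc [ 515.  -289.8] 40.7 medz 0.0101
pad 1034 fit [0.463  0.0972] 0.0439 enc [463.   70.2] 34.4 medz 0.008
((462.2192077636719, -76.32038879394531), (63.363868713378906, 63.647605895996094), 64.14698791503906)
```

{"name": "drive_tool", "arguments": {
  "plan": "1 0 0 0 -0.3 2.6 -0.2;1 0 0 0 0 0 0;1 11 0 19 0 0 0;1 11 0 19 0 0 0;1 0 0 0 0 0 0"
}}

```text
clock: 2.82
tcp_pos: [0.4568, -0.0767, 0.2263]
orientation: [-0.707, 0.707, -0.022, 0.022]
wrist_force: [0.4, 0.1, -0.2]
finger_gap: 0.0859
```

```bash
python3 - <<'E'
from h import *
go([.455,-.0757,.122],-3)
E
```

```text
shift tool mm [ -1.8 104.3   0.9]  gap 85.9 t 2.83 F [ 0.4  0.1 -0.2] tcp [ 0.4568 -0.0767  0.2263]
yaw cur -3.6 turn tool deg [ 0.01 -0.55 -0.02] j6 1.29
```

{"name": "drive_tool", "arguments": {
  "plan": "1 -2 40 1 0 0 0;1 0 40 0 0 0 0;1 0 20 0 0 0 0;1 0 0 0 0 0 0"
}}

```text
clock: 3.32
tcp_pos: [0.4544, -0.0774, 0.1243]
orientation: [-0.706, 0.707, -0.022, 0.023]
wrist_force: [0.7, 0.2, -0.7]
finger_gap: 0.0853
```

```bash
python3 - <<'E'
from h import *
go([.455,-.0757,.122],-3)
E
```

```text
shift tool mm [0.4 2.3 1.7]  gap 85.3 t 3.33 F [ 0.7  0.2 -0.7] tcp [ 0.4544 -0.0774  0.1243]
yaw cur -3.6 turn tool deg [ 0.11 -0.65  0.04] j6 1.29
```

{"name": "drive_tool", "arguments": {
  "plan": "0.2 0 2 2 0 0 0;0.2 0 0 0 0 0 0;-0.1 0 0 0 0 0 0;-1 0 0 0 0 0 0;-1 0 0 0 0 0 0;-1 0 0 0 0 0 0;-1 0 0 0 0 0 0",
  "grip_force": 30
}}

```text
clock: 4.2
tcp_pos: [0.4566, -0.0766, 0.1257]
orientation: [-0.705, 0.708, -0.021, 0.025]
wrist_force: [-0.3, 0.4, 0.0]
finger_gap: 0.027
```

{"name": "drive_tool", "arguments": {
  "plan": "-1 0 0 0 0 0 0;-1 0 -10 0 0 0 0;-1 0 -25 0 0 0 0;-1 0 -35 0 0 0 0;-1 0 -20 0 0 0 0;-1 0 0 0 0 0 0"
}}

```text
clock: 4.95
tcp_pos: [0.4559, -0.0761, 0.2203]
orientation: [-0.705, 0.708, -0.021, 0.025]
wrist_force: [-0.2, 0.4, -0.9]
finger_gap: 0.0267
```

```bash
python3 - <<'E'
from h import *
go([.648,.035,.2],-3.3)
c=snap('wrist','2'); regs(c,DD); snap('scene','2')
E
```

```text
shift tool mm [184.5  20.9 123.3]  gap 26.7 t 4.95 F [-0.2  0.4 -0.9] tcp [ 0.4559 -0.0761  0.2203]
yaw cur -3.7 turn tool deg [ 0.21 -0.39  0.35] j6 1.3
bottle none
dishrim 716 fit [ 0.4575 -0.0743] 0.0274 enc [457.6 -74.6] 29.7 medz 0.0938
ring 512 fit [ 0.4601 -0.0775] 0.0322 enc [461.2 -75.9] 33.7 medz 0.0639
block 166 fit [ 0.4544 -0.0476] 0.0111 enc [454.9 -47.9] 15.9 medz 0.0399
jar 1649 fit [ 0.6457 -0.021 ] 0.0223 enc [645.6 -20.7] 23.8 medz 0.045
tin 552 fit [0.6528 0.0873] 0.0215 enc [652.5  76.9] 19.2 medz 0.0532
post none
base 311 fit [ 0.4869 -0.2867] 0.0158 enc [ 489.5 -284.5] 22.5 medz 0.01
pad 3951 fit [0.4632 0.0979] 0.0441 enc [463.1  96.6] 44.5 medz 0.0081
```

View pics/wrist2.png

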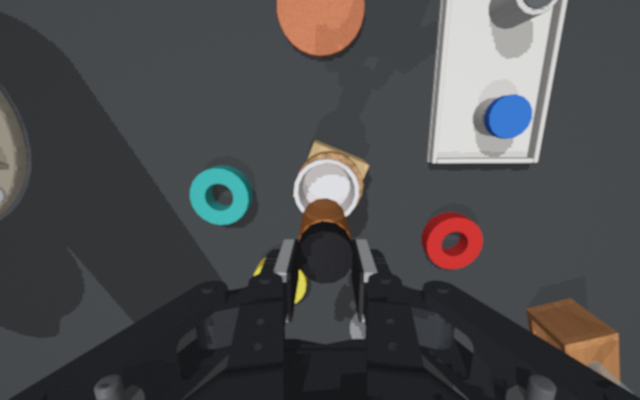

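View pics/scene2.png

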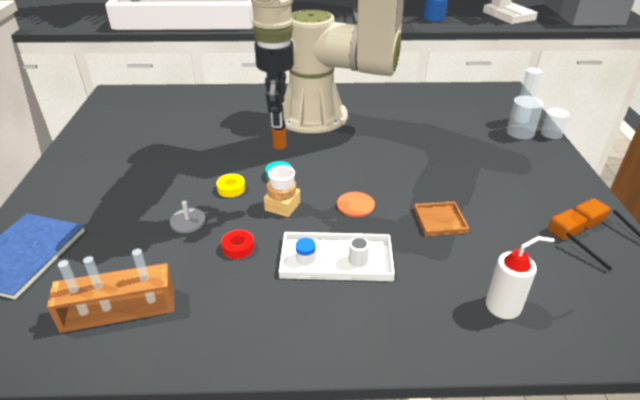

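The bottle is gripped and upright (below the jaws at (325,240) in the wrist view); the dish stayed put. Next is the gap between jar and tin.

{"name": "drive_tool", "arguments": {
  "plan": "-1 46 0 30 0 0 0;-1 46 0 30 0 0 0;-1 46 0 30 0 0 0;-1 46 0 30 0 0 0;-1 0 0 0 0.2 -0.4 0.3;-1 0 0 0 0 0 0"
}}

```text
clock: 5.8
tcp_pos: [0.647, 0.0349, 0.2074]
orientation: [0.707, -0.706, 0.027, -0.015]
wrist_force: [0.2, -0.4, -1.1]
finger_gap: 0.0268
```

```bash
python3 - <<'E'
from h import *
go([.648,.034,.0622],-3.3)
c=snap('wrist','3'); regs(c,DD)
E
```

```text
shift tool mm [  3.5 145.2  -0.9]  gap 26.8 t 5.8 F [ 0.2 -0.4 -1.1] tcp [0.647  0.0349 0.2074]
yaw cur -3.4 turn tool deg [-0.03 -0.15 -0.99] j6 1.56
bottle none
dishrim 602 fit [ 0.4597 -0.0721] 0.0272 enc [459.4 -72.4] 31.9 medz 0.0932
ring 552 fit [ 0.4656 -0.0619] 0.0214 enc [466.1 -59.7] 30.5 medz 0.0637
block 521 fit [ 0.4693 -0.063 ] 0.0258 enc [473.2 -55.9] 33.0 medz 0.0396
jar 39 fit [ 0.6613 -0.0168] 0.0085 enc [666.8 -15.7] 9.9 medz 0.0449
tin 1499 fit [0.6569 0.0881] 0.02 enc [656.9  88.2] 20.4 medz 0.0545
post none
base none
pad 5288 fit [0.4643 0.0988] 0.0446 enc [464.3  98.3] 45.6 medz 0.0081
```

View pics/wrist3.png

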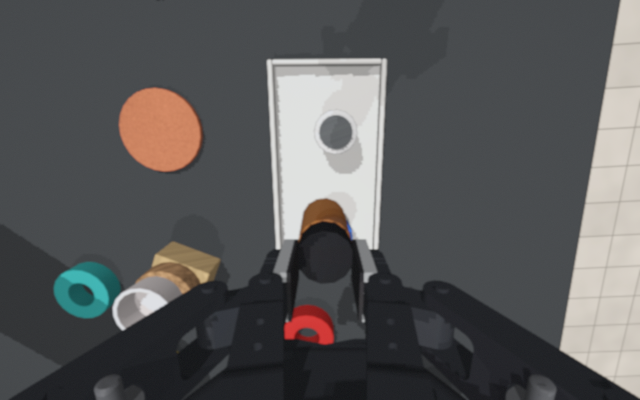

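The tin is at (335,132) and the held bottle at (325,240), with the jar hidden behind it. I'll level the tool, then descend in stages.

{"name": "drive_tool", "arguments": {
  "plan": "-1 0 0 0 0 0 -1;-1 0 40 0 0 0 0;-1 0 40 0 0 0 0;-1 0 30 0 0 0 0;-1 0 15 0 0 0 0;-1 0 0 0 0 0 0"
}}

```text
clock: 6.6
tcp_pos: [0.6439, 0.0308, 0.0853]
orientation: [-0.707, 0.707, -0.02, 0.027]
wrist_force: [0.2, -0.4, -0.5]
finger_gap: 0.0266
```

```bash
python3 - <<'E'
from h import *
go([.648,.034,.0622],-3.3)
c=snap('wrist','4');
E
```

```text
shift tool mm [ 3.7 23.2  3.5]  gap 26.6 t 6.6 F [ 0.2 -0.4 -0.5] tcp [0.6439 0.0308 0.0853]
yaw cur -3.8 turn tool deg [-0.   -0.52  0.63] j6 1.56
```

View pics/wrist4.png

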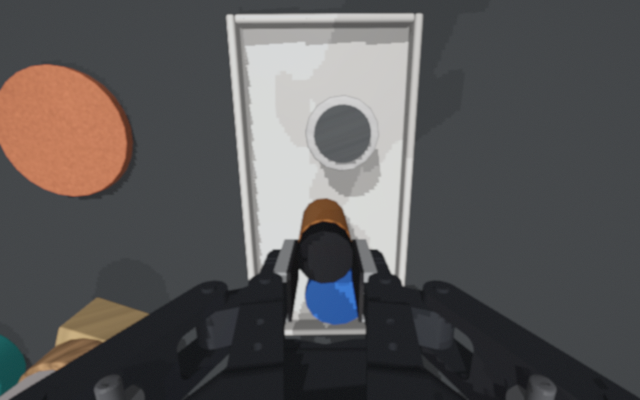

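{"name": "drive_tool", "arguments": {
  "plan": "-1 2 15 3 0 0 0.5;-1 0 4 0 0 0 0;-1 0 0 0 0 0 0"
}}

```text
clock: 7.02
tcp_pos: [0.6494, 0.0336, 0.0692]
orientation: [-0.707, 0.707, -0.02, 0.027]
wrist_force: [0.3, 0.3, -0.1]
finger_gap: 0.0268
```

{"name": "drive_tool", "arguments": {
  "plan": "-1 0 2 0 0 0 0;-1 0 0 0 0 0 0"
}}

```text
clock: 7.28
tcp_pos: [0.6498, 0.0337, 0.0675]
orientation: [-0.707, 0.707, -0.02, 0.027]
wrist_force: [0.2, 0.2, -0.8]
finger_gap: 0.0267
```

{"name": "drive_tool", "arguments": {
  "plan": "-1 0 3 0 0 0 0;-1 0 0 0 0 0 0"
}}

```text
clock: 7.52
tcp_pos: [0.6499, 0.0337, 0.0645]
orientation: [-0.707, 0.707, -0.02, 0.027]
wrist_force: [-0.4, -0.2, -1.1]
finger_gap: 0.0273
```

{"name": "drive_tool", "arguments": {
  "plan": "-1 0 2 0 0 0 0;-1 0 0 0 0 0 0"
}}

```text
clock: 7.78
tcp_pos: [0.6499, 0.0336, 0.0624]
orientation: [-0.707, 0.707, -0.02, 0.027]
wrist_force: [-0.6, 0.0, -0.8]
finger_gap: 0.0266
```

{"name": "drive_tool", "arguments": {
  "plan": "-1 0 1.5 0 0 0 0;-1 0 0 0 0 0 0"
}}

```text
clock: 8.02
tcp_pos: [0.6502, 0.0337, 0.0614]
orientation: [-0.707, 0.707, -0.02, 0.027]
wrist_force: [-0.9, 0.3, -0.5]
finger_gap: 0.0269
```

{"name": "drive_tool", "arguments": {
  "plan": "-1 0 1.5 0 0 0 0;-1 0 0 0 0 0 0"
}}

```text
clock: 8.28
tcp_pos: [0.6506, 0.0338, 0.0616]
orientation: [-0.707, 0.707, -0.019, 0.028]
wrist_force: [0.5, 0.8, -0.9]
finger_gap: 0.0271
```

{"name": "drive_tool", "arguments": {
  "plan": "-1 0 1.5 0 0 0 0;-1 0 0 0 0 0 0"
}}

```text
clock: 8.52
tcp_pos: [0.6509, 0.0339, 0.0614]
orientation: [-0.707, 0.707, -0.019, 0.028]
wrist_force: [0.1, 0.6, -0.5]
finger_gap: 0.0271
```

TCP has stopped at the expected 0.0615, so the bottle is on the floor. Releasing.

{"name": "drive_tool", "arguments": {
  "plan": "-0.3 0 0 0 0 0 0;-0.1 0 0 0 0 0 0;0.3 0 0 0 0 0 0;0.3 0 0 0 0 0 0;0.3 0 0 0 0 0 0"
}}

```text
clock: 9.15
tcp_pos: [0.6507, 0.0338, 0.06]
orientation: [-0.707, 0.707, -0.019, 0.028]
wrist_force: [-0.3, -0.1, -0.1]
finger_gap: 0.0555
```

{"name": "drive_tool", "arguments": {
  "plan": "0.3 0 -25 0 0 0 0;0.3 0 -50 0 0 0 0;1 0 -50 0 0 0 0;1 0 -20 0 0 0 0;1 0 0 0 0 0 0"
}}

```text
clock: 9.78
tcp_pos: [0.6482, 0.0339, 0.2078]
orientation: [-0.707, 0.707, -0.02, 0.027]
wrist_force: [-0.1, 1.3, 0.1]
finger_gap: 0.0857
```

```bash
python3 - <<'E'
from h import *
go([.458,-.0747,.2],-3.3)
c=snap('wrist','5');DD['bottle']=(.65,.034,.04,.06,.08,.067); regs(c,DD)
snap('scene','5')
E
```

```text
shift tool mm [-182.7    6.1 -120.9]  gap 85.7 t 9.78 F [-0.1  1.3  0.1] tcp [0.6482 0.0339 0.2078]
yaw cur -3.8 turn tool deg [-0.02 -0.5   0.55] j6 1.57
bottle 702 fit [0.6502 0.0349] 0.0141 enc [650.2  34.9] 14.7 medz 0.067
dishrim 273 fit [ 0.4599 -0.0625] 0.0193 enc [459.  -53.2] 22.7 medz 0.0933
ring 455 fit [ 0.4634 -0.0577] 0.0185 enc [463.3 -54.5] 27.3 medz 0.0638
block 339 fit [ 0.4646 -0.0536] 0.0183 enc [467.1 -50.6] 25.2 medz 0.0396
jar 1265 fit [ 0.648  -0.0198] 0.0218 enc [648.2 -19.7] 22.9 medz 0.045
tin 1496 fit [0.6569 0.0881] 0.02 enc [656.9  88.1] 20.5 medz 0.0545
post none
base none
pad 5508 fit [0.4643 0.0987] 0.0446 enc [464.3  98.6] 45.5 medz 0.0081
```

View pics/wrist5.png

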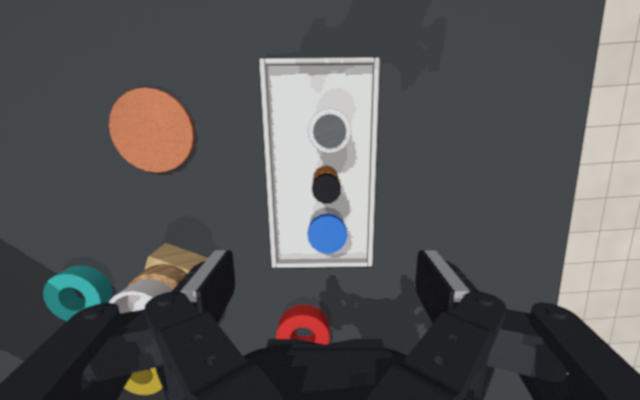

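The bottle stands at (325,188) between tin (329,131) and jar (327,233); all three are where they should be. Dish next.

{"name": "drive_tool", "arguments": {
  "plan": "1 -45 0 -30 0 0 0;1 -45 0 -30 0 0 0;1 -45 0 -30 0 0 0;1 -45 0 -30 0 0 0;1 0 0 0 0 0 0;1 0 0 0 0 -0.5 0.5;1 0 0 0 0 0 0"
}}

```text
clock: 10.75
tcp_pos: [0.4494, -0.0745, 0.1914]
orientation: [0.708, -0.705, 0.028, -0.012]
wrist_force: [-0.1, -0.7, 0.3]
finger_gap: 0.0853
```

```bash
python3 - <<'E'
from h import *
go([.4577,-.0747,.09],-3.3)
E
```

```text
shift tool mm [ 1.050e+01  1.012e+02 -1.000e-01]  gap 85.3 t 10.75 F [-0.1 -0.7  0.3] tcp [ 0.4494 -0.0745  0.1914]
yaw cur -3.2 turn tool deg [-0.22  0.1  -1.28] j6 1.29
```

{"name": "drive_tool", "arguments": {
  "plan": "1 8 0 0 0 0 -1.2;1 0 0 0 0 0 0;1 0 35 0 0 0 0;1 0 30 0 0 0 0;1 0 0 0 0 0 0"
}}

```text
clock: 11.38
tcp_pos: [0.4617, -0.0736, 0.1248]
orientation: [0.708, -0.706, 0.017, -0.019]
wrist_force: [0.5, -0.2, -1.1]
finger_gap: 0.0851
```

```bash
python3 - <<'E'
from h import *
go([.4577,-.0747,.09],-3.3)
c=snap('wrist','6')
regs(c,DD)
E
```

```text
shift tool mm [-4.  34.8 -1.4]  gap 85.1 t 11.38 F [ 0.5 -0.2 -1.1] tcp [ 0.4617 -0.0736  0.1248]
yaw cur -3.0 turn tool deg [-0.2   0.35  0.15] j6 1.29
bottle 42 fit [ 0.3963 -0.0759] 0.02 enc [415.3 -76.9] 9.0 medz 0.1393
dishrim 2263 fit [ 0.4576 -0.0744] 0.0293 enc [457.6 -74.4] 29.9 medz 0.0937
ring 1106 fit [ 0.4607 -0.0764] 0.0314 enc [461.7 -74.7] 33.4 medz 0.0639
block 693 fit [ 0.4636 -0.0736] 0.0334 enc [471.6 -57. ] 32.9 medz 0.0398
jar 3425 fit [ 0.6451 -0.021 ] 0.0229 enc [644.8 -21.1] 24.8 medz 0.045
tin none
post none
base none
pad 2894 fit [0.4634 0.0971] 0.0437 enc [462.4  76.5] 38.7 medz 0.008
```

View pics/wrist6.png

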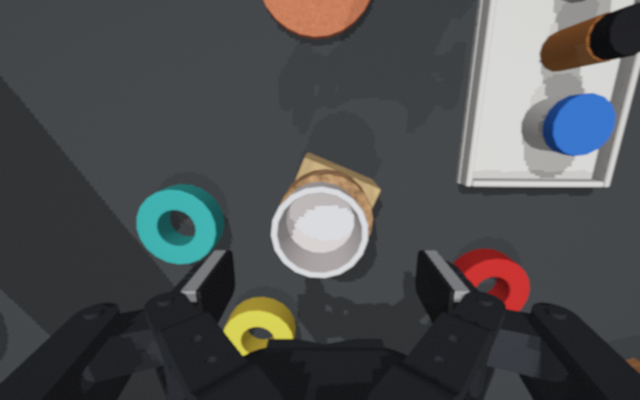

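{"name": "drive_tool", "arguments": {
  "plan": "1 -4 0 -1 0 0 0;1 0 18 0 0 0 0;1 0 14 0 0 0 0;1 0 0 0 0 0 0"
}}

```text
clock: 11.92
tcp_pos: [0.4617, -0.0758, 0.0979]
orientation: [0.707, -0.707, 0.014, -0.022]
wrist_force: [0.2, 0.5, 0.1]
finger_gap: 0.0853
```

```bash
python3 - <<'E'
from h import *
go([.4577,-.0747,.09],-3.3)
E
```

```text
shift tool mm [-4.2  7.9  0.9]  gap 85.3 t 11.93 F [0.2 0.5 0.1] tcp [ 0.4617 -0.0758  0.0979]
yaw cur -2.9 turn tool deg [-0.03  0.37  0.69] j6 1.28
```

{"name": "drive_tool", "arguments": {
  "plan": "1 -4 4 1 0 0 0.6;1 0 3 0 0 0 0;1 0 0 0 0 0 0"
}}

```text
clock: 12.3
tcp_pos: [0.4584, -0.0749, 0.0918]
orientation: [-0.707, 0.707, -0.017, 0.019]
wrist_force: [-0.5, -0.2, 0.8]
finger_gap: 0.0856
```

```bash
python3 - <<'E'
from h import *
go([.4577,-.0747,.09],-3.3)
E
```

```text
shift tool mm [-0.7  1.8  0.1]  gap 85.6 t 12.3 F [-0.5 -0.2  0.8] tcp [ 0.4584 -0.0749  0.0918]
yaw cur -2.9 turn tool deg [-0.    0.37  0.16] j6 1.29
```

{"name": "drive_tool", "arguments": {
  "plan": "0.6 -1 0 0 0 0 0;0.4 0 0 0 0 0 0;0.2 0 0 0 0 0 0;-1 0 0 0 0 0 0;-1 0 0 0 0 0 0;-1 0 0 0 0 0 0",
  "grip_force": 30
}}

```text
clock: 13.05
tcp_pos: [0.4527, -0.0748, 0.0944]
orientation: [-0.706, 0.708, -0.02, 0.016]
wrist_force: [0.6, -1.1, -0.8]
finger_gap: 0.0001
```

```bash
python3 - <<'E'
from h import *
go([.4577,-.0747,.09],-3.3)
E
```

```text
shift tool mm [5.  4.4 0.3]  gap 0.1 t 13.05 F [ 0.6 -1.1 -0.8] tcp [ 0.4527 -0.0748  0.0944]
yaw cur -3.0 turn tool deg [ 0.13  0.35 -0.28] j6 1.29
```

Gap is 0: the grasp missed or slipped. Looking.

```bash
python3 - <<'E'
from h import *
c=snap('wrist','7');snap('scene','7')
im=cv2.imread('pics/scene7.png')[120:270,200:420];cv2.imwrite('pics/scene7z.png',cv2.resize(im,None,fx=3.6,fy=3.6,interpolation=cv2.INTER_CUBIC))
E
```

```text
(no output)
```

View pics/wrist7.png

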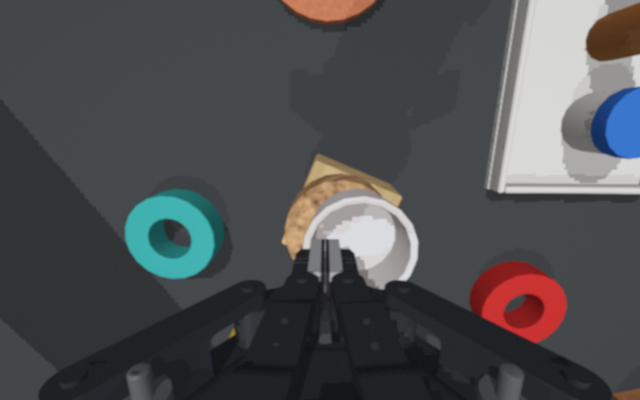

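View pics/scene7z.png

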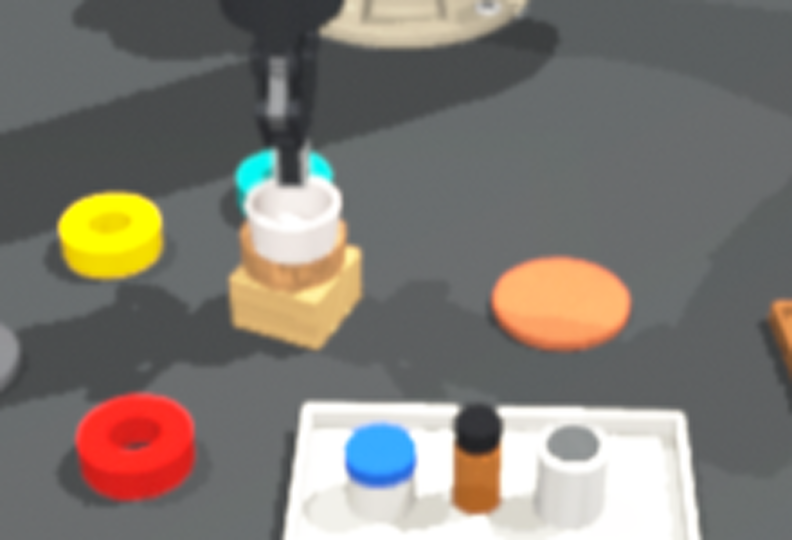

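The dish was nudged about +12 mm in x but still stands on the ring, with the shut fingers inside it at (325,250). Next I'll measure where the fingertips really are at each opening, using the wrist depth.

```bash
python3 - <<'E'
from h import *
# tool frame at each snap from wrist extrinsics: derive cam->tool fixed transform from now
from workcell import cams
s,R=tool(); c=cams.calibration('wrist')
Rc=np.array(c['R']);tc=np.array(c['t']); 
Rct=R.T@Rc.T; o=-Rc.T@tc; oc=R.T@(o-s['tcp_pos'])
print('cam in tool',oc.round(4)); 
for n in ['wrist6','wrist5','wrist4','wrist7']:
    z=load(n); d=z['d'];v,u=np.mgrid[:400,:640]
    P=np.stack([(u-z['cx'])/z['fx']*d,(v-z['cy'])/z['fy']*d,d],-1).astype(float)@Rct.T+oc
    for side in (-1,1):
        m=(d>0)&(np.abs(P[...,2])<.016)&(np.sign(P[...,0])==side)&(np.abs(P[...,0])<.06)&(P[...,1]>-.03)&(P[...,1]<.03)
        Q=P[m]
        if len(Q): print(n,side,len(Q),'ymax',np.percentile(Q[:,1],[50,90,99,100]).round(4),'x',np.percentile(Q[:,0],[0,50,100]).round(4))
E
```

```text
cam in tool [-0.0004 -0.143   0.0666]
wrist6 -1 882 ymax [-0.0233 -0.0158  0.0299  0.03  ] x [-0.057  -0.0433 -0.0239]
wrist6 1 871 ymax [-0.0233 -0.016   0.0298  0.03  ] x [0.017  0.0423 0.0564]
wrist5 -1 846 ymax [-0.0234 -0.0167 -0.0141 -0.0132] x [-0.0572 -0.0433 -0.0426]
wrist5 1 854 ymax [-0.0236 -0.0169 -0.0141 -0.0135] x [0.0416 0.0424 0.0562]
wrist4 -1 2691 ymax [-0.006   0.011   0.0276  0.0299] x [-0.0276 -0.0096 -0.0002]
wrist4 1 2484 ymax [-0.0059  0.0103  0.0271  0.0295] x [0.0002 0.0092 0.0265]
wrist7 -1 1368 ymax [-0.0068  0.0297  0.03    0.03  ] x [-0.0243 -0.0079 -0.0002]
wrist7 1 4865 ymax [0.0245 0.0257 0.0264 0.0272] x [0.0001 0.0265 0.0468]
```

```bash
python3 - <<'E'
from h import *
from workcell import cams
s,R=tool(); c=cams.calibration('wrist')
Rc=np.array(c['R']);tc=np.array(c['t']); Rct=R.T@Rc.T; oc=R.T@(-Rc.T@tc-s['tcp_pos'])
for n,us in [('wrist5',[229,222,212,430]),('wrist4',[284,290,368]),('wrist7',[318,332])]:
    z=load(n); d=z['d'];v,u=np.mgrid[:400,:640]
    P=np.stack([(u-z['cx'])/z['fx']*d,(v-z['cy'])/z['fy']*d,d],-1).astype(float)@Rct.T+oc
    for uu in us:
        print(n,uu,[(int(r),*(P[r,uu]*1000).round(0).astype(int)) for r in range(236,310,6)])
E
```

```text
wrist5 229 [(236, np.int64(-118), np.int64(206), np.int64(-73)), (242, np.int64(-119), np.int64(207), np.int64(-81)), (248, np.int64(-119), np.int64(207), np.int64(-90)), (254, np.int64(-43), np.int64(-18), np.int64(8)), (260, np.int64(-43), np.int64(-18), np.int64(5)), (266, np.int64(-43), np.int64(-20), np.int64(3)), (272, np.int64(-43), np.int64(-20), np.int64(0)), (278, np.int64(-43), np.int64(-20), np.int64(-3)), (284, np.int64(-43), np.int64(-21), np.int64(-5)), (290, np.int64(-43), np.int64(-22), np.int64(-8)), (296, np.int64(-43), np.int64(-23), np.int64(-10)), (302, np.int64(-126), np.int64(207), np.int64(-166)), (308, np.int64(-126), np.int64(206), np.int64(-175))]
wrist5 222 [(236, np.int64(-127), np.int64(207), np.int64(-74)), (242, np.int64(-127), np.int64(207), np.int64(-81)), (248, np.int64(-128), np.int64(207), np.int64(-90)), (254, np.int64(-45), np.int64(-22), np.int64(10)), (260, np.int64(-43), np.int64(-27), np.int64(9)), (266, np.int64(-43), np.int64(-27), np.int64(7)), (272, np.int64(-43), np.int64(-29), np.int64(5)), (278, np.int64(-43), np.int64(-30), np.int64
[... 4194 characters left out ...]
t64(3)), (308, np.int64(0), np.int64(-143), np.int64(67))]
wrist7 332 [(236, np.int64(4), np.int64(26), np.int64(-1)), (242, np.int64(3), np.int64(-8), np.int64(10)), (248, np.int64(3), np.int64(-15), np.int64(9)), (254, np.int64(3), np.int64(-21), np.int64(9)), (260, np.int64(3), np.int64(-27), np.int64(10)), (266, np.int64(3), np.int64(-34), np.int64(10)), (272, np.int64(2), np.int64(-38), np.int64(10)), (278, np.int64(2), np.int64(-45), np.int64(11)), (284, np.int64(2), np.int64(-48), np.int64(11)), (290, np.int64(2), np.int64(-51), np.int64(10)), (296, np.int64(2), np.int64(-51), np.int64(8)), (302, np.int64(2), np.int64(-49), np.int64(4)), (308, np.int64(2), np.int64(-48), np.int64(1))]
```

```bash
python3 - <<'E'
from h import *
z=load('scene7');P=cloud(z)
for v in range(158,180,2): print(v,[tuple((P[v,u]*1000).round(0).astype(int).tolist()) for u in (276,279,281,284)])
from workcell import cams
s,R=tool(); c=cams.calibration('wrist')
Rc=np.array(c['R']);tc=np.array(c['t']); Rct=R.T@Rc.T; oc=R.T@(-Rc.T@tc-s['tcp_pos'])
print(s['tcp_pos'])
for n,us in [('wrist5',[215,225,229]),('wrist4',[284,290,362]),('wrist7',[318,332])]:
    z=load(n); d=z['d'];v,u=np.mgrid[:400,:640]
    P=np.stack([(u-z['cx'])/z['fx']*d,(v-z['cy'])/z['fy']*d,d],-1).astype(float)@Rct.T+oc
    for uu in us:
        print(n,uu,[(int(r),*(P[r,uu]*1000).round(0).astype(int).tolist()) for r in range(234,256,1) if d[r,uu]<.2][:3])
E
```

```text
158 [(499, -81, 156), (502, -74, 158), (498, -70, 155), (482, -64, 146)]
160 [(486, -82, 143), (483, -76, 141), (485, -71, 143), (482, -65, 140)]
162 [(462, -84, 122), (467, -77, 126), (470, -72, 127), (460, -66, 121)]
164 [(457, -85, 114), (469, -77, 121), (470, -73, 122), (462, -66, 117)]
166 [(460, -85, 110), (468, -77, 116), (470, -73, 116), (459, -67, 109)]
168 [(462, -85, 106), (466, -78, 109), (470, -73, 112), (459, -67, 104)]
170 [(458, -86, 98), (470, -78, 106), (469, -73, 105), (461, -67, 100)]
172 [(452, -86, 89), (458, -79, 92), (459, -74, 93), (458, -68, 92)]
174 [(449, -87, 81), (448, -80, 80), (446, -75, 78), (447, -68, 79)]
176 [(449, -87, 75), (450, -80, 76), (448, -76, 75), (450, -68, 76)]
178 [(452, -87, 72), (450, -80, 70), (448, -76, 69), (453, -69, 72)]
[ 0.45349908 -0.07482131  0.09405132]
wrist5 215 [(250, -50, -17, 9), (251, -49, -19, 10), (252, -49, -20, 10)]
wrist5 225 [(250, -46, -16, 9), (251, -45, -19, 10), (252, -45, -19, 9)]
wrist5 229 [(250, -43, -18, 10), (251, -43, -18, 10), (252, -43, -17, 9)]
wrist4 284 [(239, -20, -4, 9), (240, -20, -7, 10), (241, -20, -7, 10)]
wrist4 290 [(239, -17, -4, 9), (240, -17, -7, 10), (241, -17, -7, 10)]
wrist4 362 [(239, 18, -4, 9), (240, 18, -7, 10), (241, 17, -8, 10)]
wrist7 318 [(234, -4, 25, 0), (235, -4, 25, 0), (236, -4, 26, -1)]
wrist7 332 [(234, 4, 25, 1), (235, 4, 25, 0), (236, 4, 26, -1)]
```

```bash
python3 - <<'E'
from h import *
from workcell import cams
s,R=tool(); c=cams.calibration('wrist')
Rc=np.array(c['R']);tc=np.array(c['t']); Rct=R.T@Rc.T; oc=R.T@(-Rc.T@tc-s['tcp_pos'])
for n,us in [('wrist4',[325,300,290]),('wrist7',[319,331])]:
    z=load(n); d=z['d'];v,u=np.mgrid[:400,:640]
    P=np.stack([(u-z['cx'])/z['fx']*d,(v-z['cy'])/z['fy']*d,d],-1).astype(float)@Rct.T+oc
    for uu in us: print(n,uu,[(int(r),*(P[r,uu]*1000).round(0).astype(int).tolist()) for r in range(200,290,4)])
im=cv2.imread('pics/wrist4.png')[190:320,250:400]; cv2.imwrite('pics/w4z.png',cv2.resize(im,None,fx=4.5,fy=4.5,interpolation=cv2.INTER_CUBIC))
E
```

```text
wrist4 325 [(200, 0, 49, 15), (204, 0, 40, 15), (208, 0, 31, 15), (212, 0, 23, 15), (216, 0, 15, 15), (220, 0, 11, 14), (224, 0, 4, 14), (228, 0, -1, 14), (232, 0, -6, 14), (236, 0, -6, 12), (240, 0, -5, 9), (244, 0, -5, 7), (248, 0, -6, 5), (252, 0, -5, 3), (256, 0, -7, 1), (260, 0, -5, -1), (264, 0, -5, -3), (268, 0, -6, -5), (272, 0, -5, -8), (276, 0, -6, -10), (280, 0, -5, -12), (284, 0, 41, -42), (288, 0, 40, -44)]
wrist4 300 [(200, -19, 81, 6), (204, -19, 79, 4), (208, -19, 79, 1), (212, -19, 80, -3), (216, -19, 80, -6), (220, -20, 81, -10), (224, -20, 80, -13), (228, -14, 20, 6), (232, -14, 12, 7), (236, -13, 6, 7), (240, -13, -2, 8), (244, -12, -5, 7), (248, -12, -7, 6), (252, -13, -5, 3), (256, -12, -7, 2), (260, -13, -6, -1), (264, -13, -5, -4), (268, -13, -6, -5), (272, -20, 80, -54), (276, -21, 80, -58), (280, -21, 80, -61), (284, -21, 80, -65), (288, -21, 80, -69)]
wrist4 290 [(200, -27, 81, 6), (204, -27, 80, 3), (208, -27, 80, 0), (212, -27, 79, -3), (216, -27, 80, -6), (220, -27, 80, -10), (224, -27, 80, -13), (228, -27, 80, -16), (232, -28, 80, -19), (236, -28, 79, -
[... 448 characters left out ...]
236, -4, 25, -1), (240, -3, -6, 10), (244, -3, -12, 10), (248, -3, -15, 10), (252, -3, -20, 10), (256, -3, -24, 10), (260, -3, -26, 9), (264, -3, -31, 10), (268, -3, -35, 10), (272, -3, -38, 10), (276, -3, -38, 8), (280, -3, -38, 7), (284, -3, -40, 6), (288, -2, -43, 6)]
wrist7 331 [(200, 3, 13, 25), (204, 3, 1, 26), (208, 3, 0, 24), (212, 3, 26, 14), (216, 3, 26, 11), (220, 3, 24, 10), (224, 3, 25, 7), (228, 3, 24, 5), (232, 3, 25, 2), (236, 3, 26, -1), (240, 3, -6, 10), (244, 3, -11, 10), (248, 2, -15, 10), (252, 2, -20, 10), (256, 2, -24, 10), (260, 2, -27, 9), (264, 2, -31, 9), (268, 2, -35, 10), (272, 2, -38, 10), (276, 2, -38, 8), (280, 2, -46, 11), (284, 2, -47, 10), (288, 2, -48, 9)]
```

View pics/w4z.png

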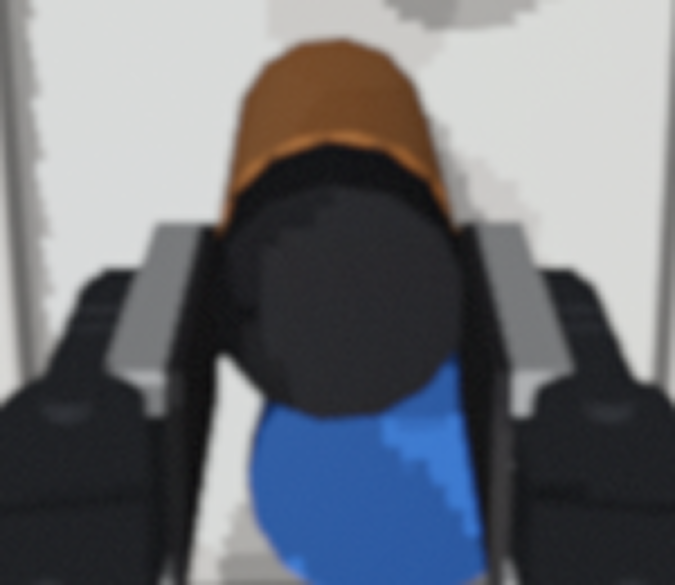

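The finger depths are decisive: shut tips stand about 4 mm *behind* the reported TCP, and open ones about 17 mm behind, where the stated figure is 22 mm ahead. That puts the bottle grip on only the top 2 mm of its cap, and explains why the dish grip skimmed the rim. I'll use my measured offset from here and note the discrepancy. First, lift clear and look again.

{"name": "drive_tool", "arguments": {
  "plan": "-1 0 -10 0 0 0 0;-1 0 -20 0 0 0 0;0 0 -40 0 0 0 0;1 0 -20 0 0 0 0;1 0 0 0 0 0 0;1 0 0 0 0 0 0"
}}

```text
clock: 13.9
tcp_pos: [0.4548, -0.0747, 0.1874]
orientation: [-0.706, 0.707, -0.019, 0.017]
wrist_force: [-0.3, 0.6, -0.5]
finger_gap: 0.0725
```

```bash
python3 - <<'E'
from h import *
go([.458,-.0747,.2],-3.3)
c=snap('wrist','8');DD['dishrim']=(.468,-.075,.06,.088,.1,.094); regs(c,DD)
P=cloud(c)
m=(np.hypot(P[...,0]-.462,P[...,1]+.075)<.06)&(abs(P[...,2]-.04)<.005);print(rect(onplane(c,np.argwhere(m)[:,::-1],.04)))
E
```

```text
shift tool mm [  3.1 -12.6   0.2]  gap 72.5 t 13.9 F [-0.3  0.6 -0.5] tcp [ 0.4548 -0.0747  0.1874]
yaw cur -2.9 turn tool deg [ 0.1   0.36 -0.15] j6 1.29
bottle none
dishrim 1247 fit [ 0.47  -0.075] 0.0291 enc [470.2 -75. ] 29.8 medz 0.0937
ring 1048 fit [ 0.461  -0.0759] 0.0303 enc [459.8 -75.7] 33.8 medz 0.064
block 216 fit [ 0.455  -0.0478] 0.0116 enc [455.6 -48.1] 16.7 medz 0.0398
jar 2085 fit [ 0.6455 -0.021 ] 0.0225 enc [645.3 -21.3] 24.0 medz 0.045
tin 263 fit [0.6517 0.0849] 0.0196 enc [651.4  70.1] 13.0 medz 0.0524
post none
base 1045 fit [ 0.5154 -0.2709] 0.0252 enc [ 513.2 -269.7] 34.4 medz 0.01
pad 3824 fit [0.4632 0.0976] 0.044 enc [463.2  92.4] 44.2 medz 0.0081
((461.2450866699219, -75.34188842773438), (63.78675842285156, 65.59510803222656), 64.10174560546875)
```

View pics/wrist8.png

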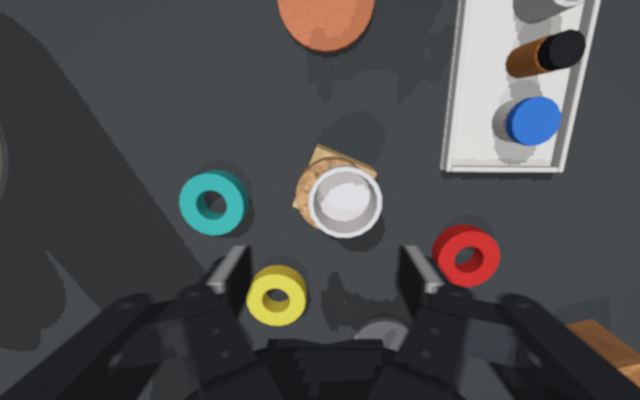

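Dish is now at (0.470,-0.075), still level (wrist pixel (345,202)), with ring and block beneath undisturbed. The new grasp has the TCP about 30 mm deeper.

{"name": "drive_tool", "arguments": {
  "plan": "1 14 0 0 0 0.4 0;1 0 40 0 0 0 0;1 0 40 0 0 0 0;1 0 0 0 0 0 0"
}}

```text
clock: 14.45
tcp_pos: [0.4709, -0.0756, 0.1032]
orientation: [-0.706, 0.707, -0.022, 0.02]
wrist_force: [-0.1, -0.2, -0.3]
finger_gap: 0.0854
```

```bash
python3 - <<'E'
from h import *
go([.470,-.075,.062],-3.3)
E
```

```text
shift tool mm [-0.8 41.2  0.6]  gap 85.4 t 14.45 F [-0.1 -0.2 -0.3] tcp [ 0.4709 -0.0756  0.1032]
yaw cur -3.4 turn tool deg [ 0.06 -0.11 -0.23] j6 1.3
```

{"name": "drive_tool", "arguments": {
  "plan": "1 -1 20 1 0 0 0;1 0 12 0 0 0 0;1 0 6 0 0 0 0;1 0 0 0 0 0 0"
}}

```text
clock: 14.95
tcp_pos: [0.4736, -0.0755, 0.0672]
orientation: [-0.706, 0.708, -0.021, 0.021]
wrist_force: [-0.3, 0.1, 0.4]
finger_gap: 0.0856
```

```bash
python3 - <<'E'
from h import *
go([.470,-.075,.062],-3.3)
snap('wrist','9')
E
```

```text
shift tool mm [-3.7  5.2  0.3]  gap 85.6 t 14.95 F [-0.3  0.1  0.4] tcp [ 0.4736 -0.0755  0.0672]
yaw cur -3.4 turn tool deg [ 0.12 -0.12  0.  ] j6 1.31
```

View pics/wrist9.png

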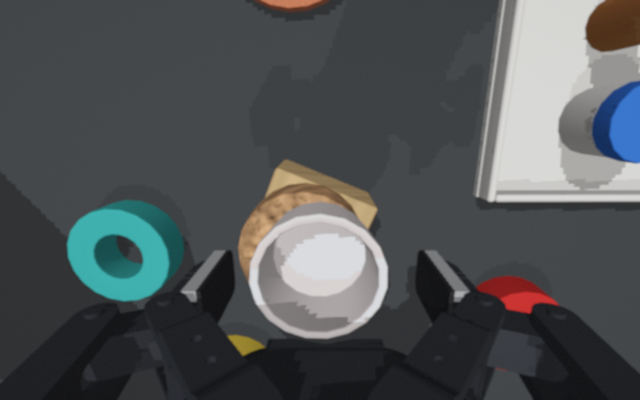

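{"name": "drive_tool", "arguments": {
  "plan": "1 -4 4 0 0 0 0;1 0 0 0 0 0 0;0.6 0 0 0 0 0 0;0.45 0 0 0 0 0 0;0.3 0 0 0 0 0 0;-1 0 0 0 0 0 0;-1 0 0 0 0 0 0;-1 0 0 0 0 0 0",
  "grip_force": 30
}}

```text
clock: 16.0
tcp_pos: [0.4707, -0.0758, 0.0655]
orientation: [-0.706, 0.708, -0.02, 0.022]
wrist_force: [-0.2, 0.2, 1.7]
finger_gap: 0.0586
```

```bash
python3 - <<'E'
from h import *
go([.470,-.075,.062],-3.3)
snap('wrist','10')
E
```

```text
shift tool mm [-0.8  3.5  0.7]  gap 58.6 t 16.0 F [-0.2  0.2  1.7] tcp [ 0.4707 -0.0758  0.0655]
yaw cur -3.4 turn tool deg [ 0.18 -0.12  0.23] j6 1.3
```

View pics/wrist10.png

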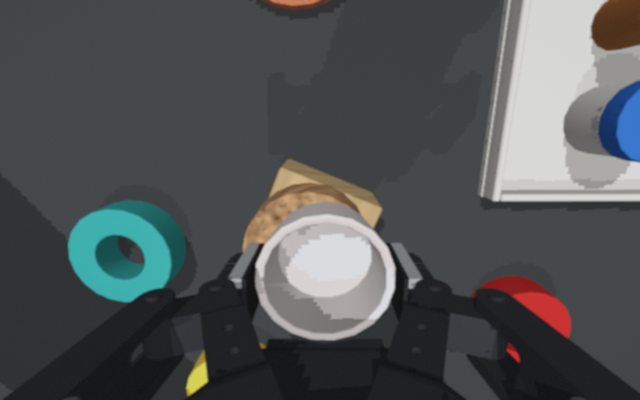

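Dish gripped (gap 58.6). Lifting slowly.

{"name": "drive_tool", "arguments": {
  "plan": "-1 0 -5 0 0 0 0;-1 0 -10 0 0 0 0;-1 0 -25 0 0 0 0;-1 0 -30 0 0 0 0;-1 0 -10 0 0 0 0;-1 0 0 0 0 0 0"
}}

```text
clock: 16.8
tcp_pos: [0.47, -0.0753, 0.1487]
orientation: [-0.706, 0.708, -0.02, 0.022]
wrist_force: [-0.3, -0.1, -0.9]
finger_gap: 0.0586
```

```bash
python3 - <<'E'
from h import *
go([.4640,.0990,.14],-3.3)
c=snap('wrist','11');regs(c,{k:DD[k] for k in('ring','block','pad')}); 
P=cloud(c)
m=(np.hypot(P[...,0]-.462,P[...,1]+.075)<.06)&(abs(P[...,2]-.04)<.005);print(rect(onplane(c,np.argwhere(m)[:,::-1],.04)))
E
```

```text
shift tool mm [-16.4   8.2 173.7]  gap 58.6 t 16.8 F [-0.3 -0.1 -0.9] tcp [ 0.47   -0.0753  0.1487]
yaw cur -3.4 turn tool deg [ 0.16 -0.12  0.17] j6 1.3
ring 2522 fit [ 0.4604 -0.0716] 0.027 enc [460.9 -75.6] 33.5 medz 0.064
block 434 fit [ 0.4597 -0.077 ] 0.0115 enc [460.4 -79.4] 15.7 medz 0.0401
pad 3193 fit [0.4635 0.0973] 0.0439 enc [462.6  82.6] 41.6 medz 0.0081
((462.2138366699219, -75.63359069824219), (63.92498016357422, 64.57255554199219), 64.2891616821289)
```

View pics/wrist11.png

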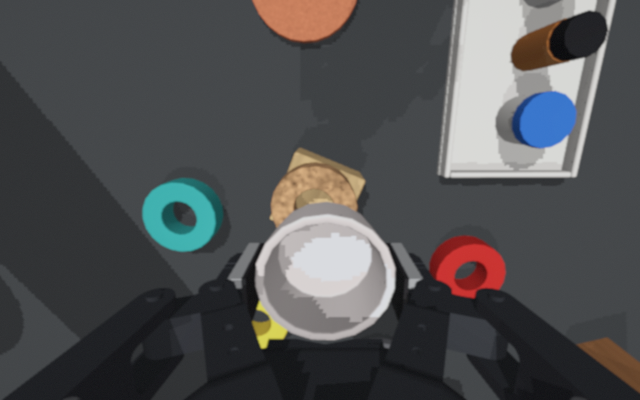

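Dish held level at (327,275); the ring was left in place at (0.461,-0.0756). On to the pad.

{"name": "drive_tool", "arguments": {
  "plan": "-1 -4 0 43 0 0 0;-1 -4 0 43 0 0 0;-1 -4 0 43 0 0 0;-1 -4 0 43 0 0 0;-1 0 0 0 0 0 0;-1 0 40 0 0 0 0;-1 0 40 0 0 0 0;-1 0 0 0 0 0 0"
}}

```text
clock: 17.85
tcp_pos: [0.4599, 0.0999, 0.0581]
orientation: [-0.705, 0.708, -0.025, 0.019]
wrist_force: [-0.6, 0.1, -0.8]
finger_gap: 0.0583
```

```bash
python3 - <<'E'
from h import *
go([.4640,.0990,.0095],-3.3)
c=snap('wrist','12')
E
```

```text
shift tool mm [ 4.6 48.6 -0.5]  gap 58.3 t 17.85 F [-0.6  0.1 -0.8] tcp [0.4599 0.0999 0.0581]
yaw cur -3.6 turn tool deg [ 0.25 -0.29 -0.46] j6 1.68
```

View pics/wrist12.png

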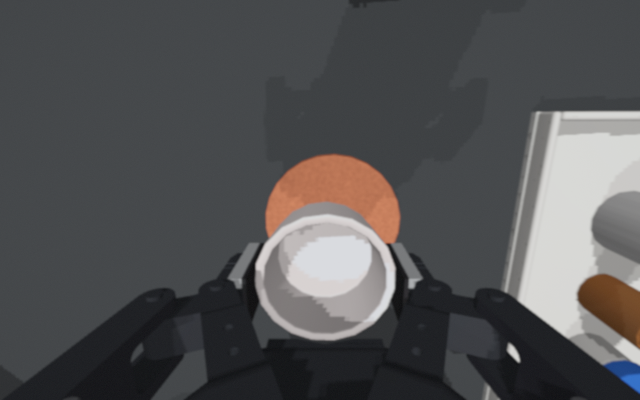

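{"name": "drive_tool", "arguments": {
  "plan": "-1 3 20 0 0.2 0 -0.4;-1 0 14 0 0 0 0;-1 0 6 0 0 0 0;-1 0 0 0 0 0 0"
}}

```text
clock: 18.4
tcp_pos: [0.4685, 0.0984, 0.0231]
orientation: [-0.707, 0.707, -0.02, 0.026]
wrist_force: [1.1, -0.7, -1.0]
finger_gap: 0.0588
```

```bash
python3 - <<'E'
from h import *
go([.4640,.0990,.0095],-3.3)
E
```

```text
shift tool mm [-4.6 13.6  0.3]  gap 58.8 t 18.4 F [ 1.1 -0.7 -1. ] tcp [0.4685 0.0984 0.0231]
yaw cur -3.7 turn tool deg [ 0.01 -0.42  0.5 ] j6 1.68
```

{"name": "drive_tool", "arguments": {
  "plan": "-1 -5 5 0 0 0 0.3;-1 0 3 0 0 0 0;-1 0 3 0 0 0 0;-1 0 0 0 0 0 0"
}}

```text
clock: 18.9
tcp_pos: [0.4641, 0.0989, 0.0126]
orientation: [-0.707, 0.707, -0.021, 0.025]
wrist_force: [0.0, -0.5, -1.5]
finger_gap: 0.0588
```

```bash
python3 - <<'E'
from h import *
go([.4640,.0990,.0095],-3.3)
E
```

```text
shift tool mm [-0.2  3.1  0.1]  gap 58.8 t 18.9 F [ 0.  -0.5 -1.5] tcp [0.4641 0.0989 0.0126]
yaw cur -3.7 turn tool deg [-0.  -0.4  0.3] j6 1.68
```

{"name": "drive_tool", "arguments": {
  "plan": "-1 0 2 0 0 0 0;-1 0 0 0 0 0 0"
}}

```text
clock: 19.15
tcp_pos: [0.4642, 0.099, 0.0106]
orientation: [-0.707, 0.707, -0.021, 0.025]
wrist_force: [-0.7, 1.0, -1.3]
finger_gap: 0.0584
```

{"name": "drive_tool", "arguments": {
  "plan": "-1 0 1.5 0 0 0 0;-1 0 0 0 0 0 0"
}}

```text
clock: 19.4
tcp_pos: [0.4645, 0.099, 0.0096]
orientation: [0.707, -0.707, 0.021, -0.025]
wrist_force: [-0.3, -0.2, -0.1]
finger_gap: 0.059
```

{"name": "drive_tool", "arguments": {
  "plan": "-1 0 1.5 0 0 0 0;-1 0 0 0 0 0 0"
}}

```text
clock: 19.65
tcp_pos: [0.4648, 0.0991, 0.0097]
orientation: [-0.707, 0.707, -0.02, 0.025]
wrist_force: [0.9, 0.1, -1.1]
finger_gap: 0.0586
```

Seated at the expected height, so releasing.

{"name": "drive_tool", "arguments": {
  "plan": "0.4 0 0 0 0 0 0;0.7 0 0 0 0 0 0;1 0 0 0 0 0 0;1 0 0 0 0 0 0;1 0 -20 0 0 0 0;1 0 -50 0 0 0 0;1 0 -50 0 0 0 0;1 0 0 0 0 0 0"
}}

```text
clock: 20.65
tcp_pos: [0.4636, 0.099, 0.1318]
orientation: [-0.707, 0.707, -0.021, 0.025]
wrist_force: [0.5, -0.2, 0.4]
finger_gap: 0.0855
```

```bash
python3 - <<'E'
from h import *
go([.461,-.0755,.13],-3.3)
c=snap('wrist','13');DD['dishrim']=(.464,.1,.05,.032,.045,.038);regs(c,{k:DD[k] for k in('ring','dishrim','pad')}); 
E
```

```text
shift tool mm [   8.7    1.8 -174.3]  gap 85.5 t 20.65 F [ 0.5 -0.2  0.4] tcp [0.4636 0.099  0.1318]
yaw cur -3.7 turn tool deg [-0.   -0.4   0.28] j6 1.68
ring none
dishrim 1241 fit [0.4643 0.0998] 0.0291 enc [464.1  99.8] 29.7 medz 0.0377
pad 3406 fit [0.4634 0.0991] 0.0443 enc [463.4  99.1] 44.9 medz 0.0081
```

View pics/wrist13.png

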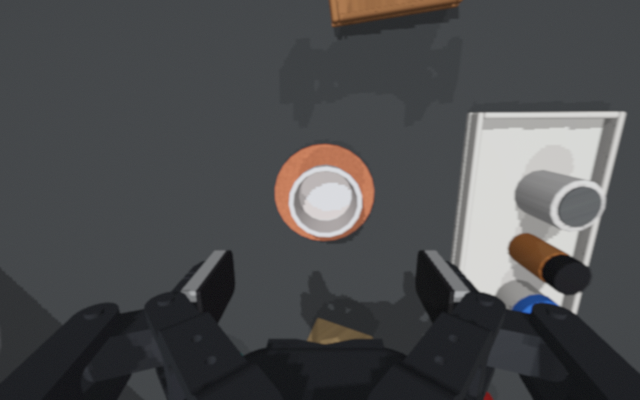

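Dish sits centred on the pad (325,200), within 1 mm. Now the cork ring.

{"name": "drive_tool", "arguments": {
  "plan": "1 2 0 -44 0 0 0;1 2 0 -44 0 0 0;1 2 0 -44 0 0 0;1 1 0 -42 0 0 0;1 0 0 0 0 0 0;1 0 0 0 0 0 0"
}}

```text
clock: 21.45
tcp_pos: [0.4531, -0.0779, 0.1211]
orientation: [0.708, -0.706, 0.026, -0.018]
wrist_force: [-0.7, 0.1, 0.3]
finger_gap: 0.0854
```

```bash
python3 - <<'E'
from h import *
c=snap('wrist','14');regs(c,{k:DD[k] for k in('ring',)}); 
go([.461,-.0757,.037],-3.3)
P=cloud(c)
m=(np.hypot(P[...,0]-.462,P[...,1]+.075)<.06)&(abs(P[...,2]-.04)<.005);print(rect(onplane(c,np.argwhere(m)[:,::-1],.04)))
m=big((np.hypot(P[...,0]-.462,P[...,1]+.075)<.05)&(abs(P[...,2]-.064)<.005)).astype(np.uint8)
cs,h=cv2.findContours(m,cv2.RETR_CCOMP,cv2.CHAIN_APPROX_NONE)
for q in cs:
    if len(q)>30: print(len(q),circ(onplane(c,q[:,0],.064)))
E
```

```text
ring 5662 fit [ 0.461  -0.0763] 0.0333 enc [460.8 -76.2] 33.9 medz 0.064
shift tool mm [ 8.6 84.1  2.3]  gap 85.3 t 21.5 F [-1.   0.2  0.2] tcp [ 0.4531 -0.0777  0.1212]
yaw cur -3.5 turn tool deg [-0.15 -0.22 -0.61] j6 1.29
((461.2262268066406, -75.30282592773438), (63.98429870605469, 65.92886352539062), 63.82257080078125)
267 (array([ 0.46095013, -0.07632142]), np.float64(0.0332784046116306))
126 (array([ 0.46092416, -0.07579549]), np.float64(0.015571511009499278))
```

View pics/wrist14.png

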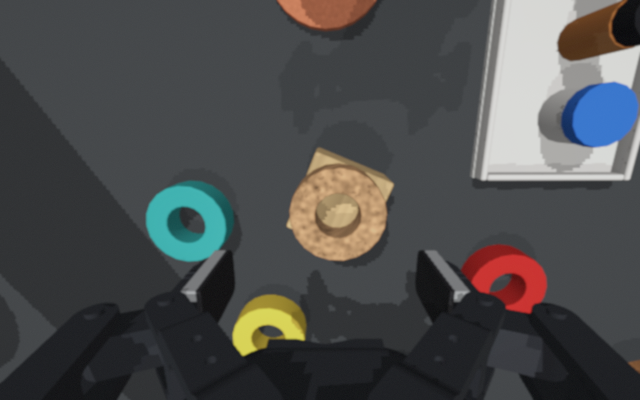

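Cork ring at (337,212) → (0.461,-0.076). Descending.

{"name": "drive_tool", "arguments": {
  "plan": "1 6 0 2 0 0 -0.5;1 0 30 0 0 0 0;1 0 20 0 0 0 0;1 0 10 0 0 0 0;1 0 0 0 0 0 0"
}}

```text
clock: 22.12
tcp_pos: [0.4613, -0.0712, 0.0597]
orientation: [0.708, -0.706, 0.018, -0.019]
wrist_force: [0.1, 0.6, -0.8]
finger_gap: 0.0855
```

```bash
python3 - <<'E'
from h import *
go([.461,-.0760,.037],-3.3)
E
```

```text
shift tool mm [-0.1 22.7 -4.8]  gap 85.5 t 22.12 F [ 0.1  0.6 -0.8] tcp [ 0.4613 -0.0712  0.0597]
yaw cur -3.1 turn tool deg [-0.17  0.23  0.06] j6 1.3
```

{"name": "drive_tool", "arguments": {
  "plan": "1 -1 10 -5 -0.2 0 0;1 -1 7 0 0 0 0;1 0 4 0 0 0 0;1 0 0 0 0 0 0"
}}

```text
clock: 22.62
tcp_pos: [0.4602, -0.0767, 0.0387]
orientation: [-0.706, 0.707, -0.017, 0.02]
wrist_force: [-0.2, -0.2, 0.4]
finger_gap: 0.0852
```

```bash
python3 - <<'E'
from h import *
go([.461,-.0760,.037],-3.3)
E
```

```text
shift tool mm [0.7 1.7 0.7]  gap 85.2 t 22.62 F [-0.2 -0.2  0.4] tcp [ 0.4602 -0.0767  0.0387]
yaw cur -3.0 turn tool deg [0.09 0.26 0.22] j6 1.29
```

{"name": "drive_tool", "arguments": {
  "plan": "1 1 2 1 0 0 0;0.75 0 0 0 0 0 0;0.6 0 0 0 0 0 0;0.4 0 0 0 0 0 0;-1 0 0 0 0 0 0;-1 0 0 0 0 0 0;-1 0 0 0 0 0 0",
  "grip_force": 25
}}

```text
clock: 23.5
tcp_pos: [0.462, -0.0759, 0.0375]
orientation: [-0.706, 0.708, -0.017, 0.021]
wrist_force: [-0.7, -0.2, 1.2]
finger_gap: 0.068
```

```bash
python3 - <<'E'
from h import *
go([.461,-.0760,.037],-3.3)
snap('wrist','15')
E
```

```text
shift tool mm [-1.   0.5 -0.1]  gap 68.0 t 23.5 F [-0.7 -0.2  1.2] tcp [ 0.462  -0.0759  0.0375]
yaw cur -3.0 turn tool deg [0.11 0.25 0.3 ] j6 1.29
```

View pics/wrist15.png

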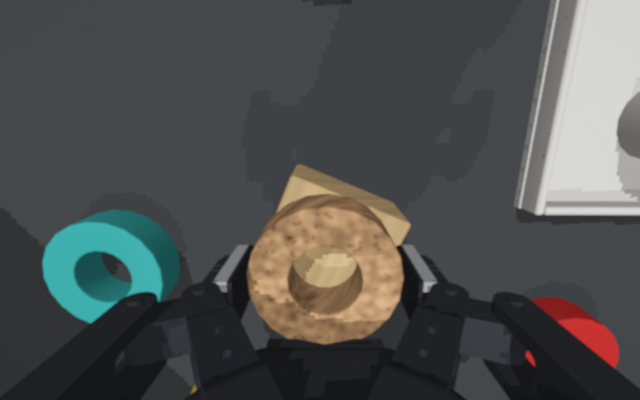

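Ring gripped (gap 68.0). Lifting, then over to the post.

{"name": "drive_tool", "arguments": {
  "plan": "-1 0 -5 0 0 0 0;-1 0 -15 0 0 0 0;-1 0 -40 0 0 0 0;-1 0 -40 0 0 0 0;-1 0 -10 0 0 0 0;-1 0 0 0 0 0 0"
}}

```text
clock: 24.3
tcp_pos: [0.4605, -0.0754, 0.1504]
orientation: [-0.706, 0.707, -0.018, 0.02]
wrist_force: [-0.2, 0.4, -1.5]
finger_gap: 0.0682
```

```bash
python3 - <<'E'
from h import *
go([.516,-.2885,.14],None)
c=snap('wrist','16')
P=cloud(c)
m=big((np.hypot(P[...,0]-.462,P[...,1]+.075)<.06)&(abs(P[...,2]-.04)<.006));r=rect(onplane(c,edge(m),.04));print(r)
E
```

```text
shift tool mm [  66.7   10.9 -209.9]  gap 68.2 t 24.3 F [-0.2  0.4 -1.5] tcp [ 0.4605 -0.0754  0.1504]
yaw cur -3.1 turn tool deg [ 0.07 -0.    0.18] j6 1.29
((465.5136413574219, -69.89239501953125), (50.629493713378906, 63.48148727416992), 64.26423645019531)
```

View pics/wrist16.png

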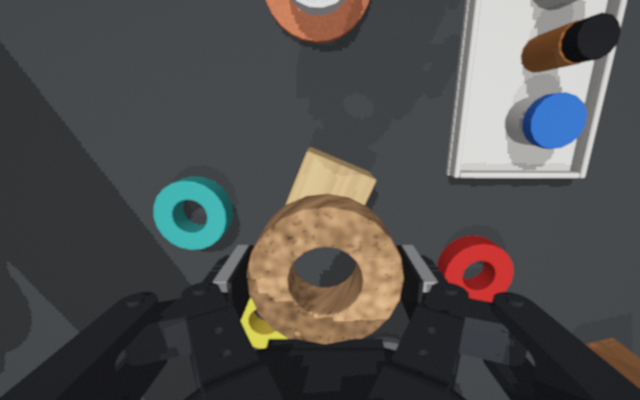

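{"name": "drive_tool", "arguments": {
  "plan": "-1 16 0 -52 0 0 0;-1 16 0 -52 0 0 0;-1 16 0 -52 0 0 0;-1 16 0 -52 0 0 0;-1 0 0 0 0 0 0;-1 0 0 0 0 0 0"
}}

```text
clock: 25.1
tcp_pos: [0.5102, -0.2885, 0.1381]
orientation: [0.71, -0.704, 0.022, -0.014]
wrist_force: [0.1, 0.5, 0.4]
finger_gap: 0.0678
```

```bash
python3 - <<'E'
from h import *
go([.516,-.2885,.10],None)
c=snap('wrist','17');regs(c,{k:DD[k] for k in('post','base')}); snap('top','17')
c=load('top17');regs(c,{k:DD[k] for k in('post','base')})
E
```

```text
shift tool mm [ 6.3 38.   0. ]  gap 67.8 t 25.1 F [0.1 0.5 0.4] tcp [ 0.5102 -0.2885  0.1381]
yaw cur -2.9 turn tool deg [-0.47 -0.   -0.64] j6 0.97
post none
base 3099 fit [ 0.5177 -0.2821] 0.0316 enc [ 516.3 -290.5] 39.5 medz 0.01
post 12 fit [ 0.5166 -0.2849] 0.0037 enc [ 516.5 -285.8] 5.4 medz 0.0547
base 721 fit [ 0.5159 -0.2845] 0.0338 enc [ 516.9 -289.2] 40.1 medz 0.0102
```

View pics/wrist17.png

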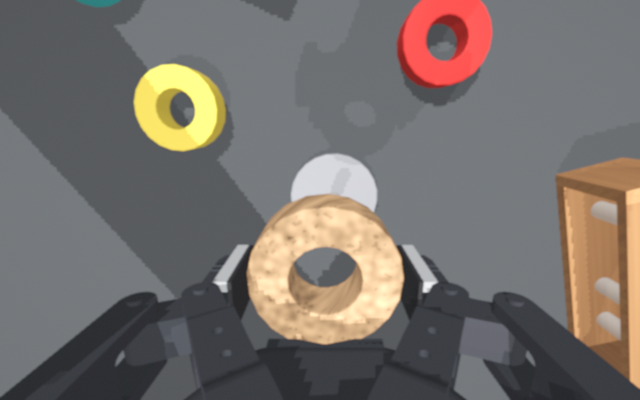

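{"name": "drive_tool", "arguments": {
  "plan": "-1 6 0 -1 -0.4 0 -0.6;-1 0 0 0 0 0 0;-1 0 30 0 0 0 0;-1 0 30 0 0 0 0;-1 0 5 0 0 0 0;-1 0 0 0 0 0 0"
}}

```text
clock: 25.95
tcp_pos: [0.5186, -0.2858, 0.0755]
orientation: [-0.706, 0.708, -0.013, 0.017]
wrist_force: [-0.0, 0.3, 0.9]
finger_gap: 0.068
```

```bash
python3 - <<'E'
from h import *
go([.5163,-.2893,.0075],None)
c=snap('wrist','18'); snap('scene','18'); 
im=cv2.imread('pics/scene18.png')[140:260,120:280];cv2.imwrite('pics/scene18z.png',cv2.resize(im,None,fx=4.5,fy=4.5,interpolation=cv2.INTER_CUBIC))
P=cloud(c);m=(np.hypot(P[...,0]-.516,P[...,1]+.289)<.02)&(P[...,2]>.03)&(P[...,2]<.062);print(m.sum(),np.argwhere(m).mean(0) if m.any() else '',P[m].mean(0).round(4) if m.any() else '')
E
```

```text
shift tool mm [-2.4 68.  -3.4]  gap 68.0 t 25.95 F [-0.   0.3  0.9] tcp [ 0.5186 -0.2858  0.0755]
yaw cur -2.5 turn tool deg [ 0.14 -0.    0.28] j6 0.97
165 [251.35151515 321.92121212] [ 0.5163 -0.2928  0.058 ]
```

View pics/wrist18.png

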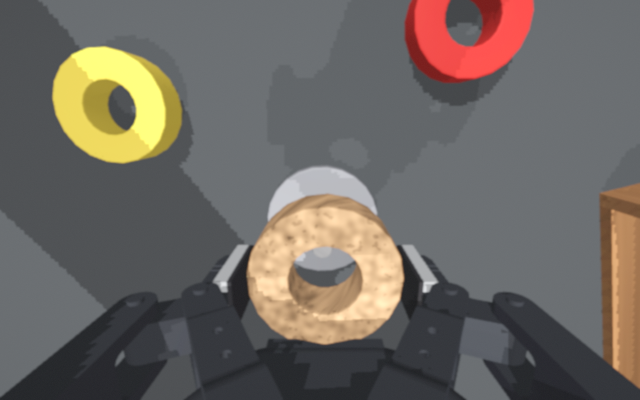

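View pics/scene18z.png

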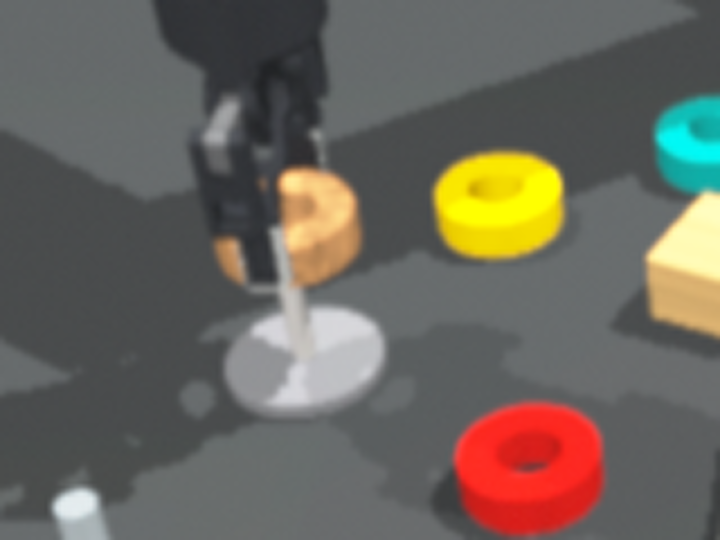

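Post tip visible through the hole at (322,251). I'll centre on it, then lower.

{"name": "drive_tool", "arguments": {
  "plan": "-1 -2 0 -4 0 0 0.3;-1 0 0 0 0 0 0;-1 0 5 0 0 0 0;-1 0 0 0 0 0 0"
}}

```text
clock: 26.55
tcp_pos: [0.5179, -0.2916, 0.0733]
orientation: [-0.705, 0.709, -0.014, 0.017]
wrist_force: [-0.4, 0.3, -0.5]
finger_gap: 0.0684
```

```bash
python3 - <<'E'
from h import *
go([.5163,-.2893,.0075],None)
c=snap('wrist','19'); 
P=cloud(c);m=(np.hypot(P[...,0]-.516,P[...,1]+.289)<.02)&(P[...,2]>.054)&(P[...,2]<.062)
e=np.argwhere(m)[:,::-1];Q=onplane(c,e,.058);print(len(Q),Q.min(0),Q.max(0),Q.mean(0))
regs(c,{'ringtop':(.516,-.289,.05,.085,.115,.0975)})
im=cv2.imread('pics/wrist19.png')[180:350,230:420];cv2.imwrite('pics/w19z.png',cv2.resize(im,None,fx=3.5,fy=3.5,interpolation=cv2.INTER_CUBIC))
E
```

```text
shift tool mm [-1.9 65.8  2.6]  gap 68.4 t 26.55 F [-0.4  0.3 -0.5] tcp [ 0.5179 -0.2916  0.0733]
yaw cur -2.5 turn tool deg [ 0.32 -0.    0.21] j6 0.97
28 [ 0.51300908 -0.29633698  0.058     ] [ 0.5197839  -0.29496391  0.058     ] [ 0.5163286  -0.29556355  0.058     ]
ringtop 18311 fit [ 0.5173 -0.292 ] 0.039 enc [ 517.3 -293.4] 53.5 medz 0.0997
```

View pics/w19z.png

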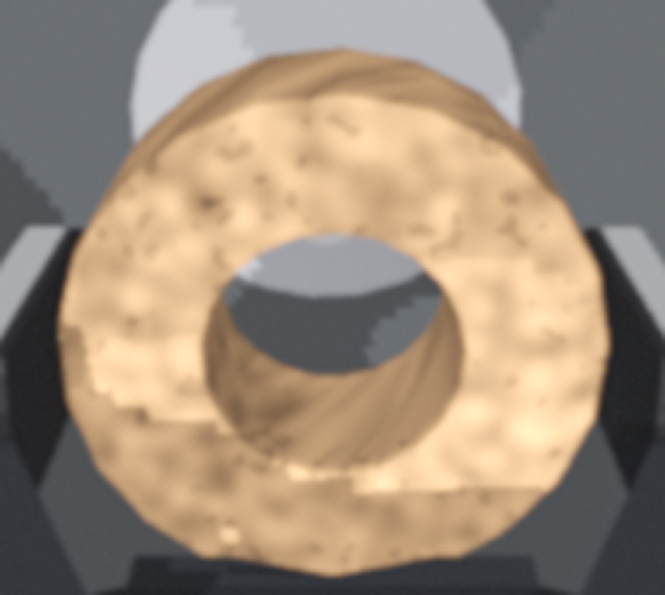

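{"name": "drive_tool", "arguments": {
  "plan": "-1 -2 5 2 0.3 0 0;-1 -1 8 0 0 0 0;-1 0 5 0 0 0 0;-1 0 0 0 0 0 0"
}}

```text
clock: 27.1
tcp_pos: [0.5145, -0.289, 0.0536]
orientation: [0.707, -0.707, 0.014, -0.016]
wrist_force: [0.1, 0.0, 0.6]
finger_gap: 0.0679
```

```bash
python3 - <<'E'
from h import *
go([.5163,-.290,.0075],None)
c=snap('wrist','20'); 
im=cv2.imread('pics/wrist20.png')[180:350,230:420];cv2.imwrite('pics/w20z.png',cv2.resize(im,None,fx=3.5,fy=3.5,interpolation=cv2.INTER_CUBIC))
E
```

```text
shift tool mm [ 1.7 46.1 -0.9]  gap 67.9 t 27.1 F [0.1 0.  0.6] tcp [ 0.5145 -0.289   0.0536]
yaw cur -2.5 turn tool deg [-0.03  0.    0.17] j6 0.97
```

View pics/w20z.png

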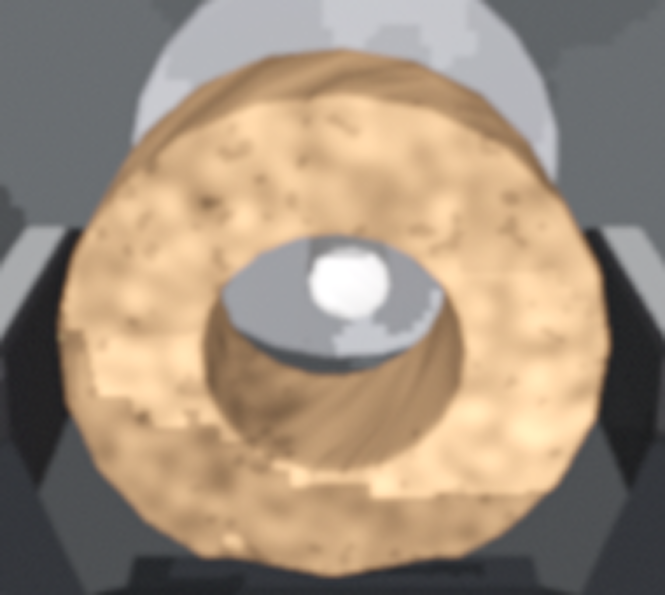

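The post tip is inside the hole at (348,282) of the zoom, slightly right of centre. Continuing down.

{"name": "drive_tool", "arguments": {
  "plan": "-1 1 14 -1 0 0 0;-1 0 12 0 0 0 0;-1 0 5 0 0 0 0;-1 0 0 0 0 0 0"
}}

```text
clock: 27.65
tcp_pos: [0.5157, -0.2902, 0.0202]
orientation: [0.707, -0.707, 0.014, -0.016]
wrist_force: [0.0, -0.0, 0.4]
finger_gap: 0.0678
```

```bash
python3 - <<'E'
from h import *
go([.5163,-.290,.0075],None)
E
```

```text
shift tool mm [ 0.6 12.7  0.2]  gap 67.8 t 27.65 F [ 0.  -0.   0.4] tcp [ 0.5157 -0.2902  0.0202]
yaw cur -2.5 turn tool deg [-0.04  0.    0.16] j6 0.96
```

{"name": "drive_tool", "arguments": {
  "plan": "-1 0.5 6 0 0 0 0;-1 0 4 0 0 0 0;-1 0 2 0 0 0 0;-1 0 0 0 0 0 0"
}}

```text
clock: 28.15
tcp_pos: [0.5167, -0.2905, 0.008]
orientation: [-0.707, 0.707, -0.014, 0.017]
wrist_force: [0.6, 0.7, -0.0]
finger_gap: 0.068
```

{"name": "drive_tool", "arguments": {
  "plan": "-1 0 1.5 0 0 0 0;-1 0 0 0 0 0 0"
}}

```text
clock: 28.4
tcp_pos: [0.5171, -0.2908, 0.0079]
orientation: [-0.707, 0.707, -0.014, 0.017]
wrist_force: [-0.4, -0.9, 1.2]
finger_gap: 0.0681
```

{"name": "drive_tool", "arguments": {
  "plan": "-1 0 1.5 0 0 0 0;-1 0 0 0 0 0 0"
}}

```text
clock: 28.65
tcp_pos: [0.5175, -0.291, 0.0077]
orientation: [-0.706, 0.708, -0.013, 0.017]
wrist_force: [0.9, -0.2, 0.4]
finger_gap: 0.068
```

Seated on the base (TCP stopped at 0.0078). Releasing.

{"name": "drive_tool", "arguments": {
  "plan": "0.7 0 0 0 0 0 0;1 0 0 0 0 0 0;1 0 0 0 0 0 0;1 0 0 0 0 0 0;1 0 -20 0 0 0 0;1 0 -50 0 0 0 0;1 0 -50 0 0 0 0;1 0 0 0 0 0 0"
}}

```text
clock: 29.65
tcp_pos: [0.5161, -0.2904, 0.1291]
orientation: [0.707, -0.707, 0.014, -0.017]
wrist_force: [-0.3, -0.5, -0.1]
finger_gap: 0.0855
```

```bash
python3 - <<'E'
from h import *
go([.4617,-.0757,.13],-26)
c=snap('wrist','21');DD['ring']=(.5165,-.29,.05,.028,.042,.034);regs(c,{k:DD[k] for k in('ring','post')}); 
c=snap('top','21');regs(c,{k:DD[k] for k in('ring','post')}); 
P=cloud(c);m=big((np.hypot(P[...,0]-.462,P[...,1]+.075)<.06)&(abs(P[...,2]-.04)<.006));print(rect(onplane(c,edge(m),.04)),m.sum())
E
```

```text
shift tool mm [-63.7  -1.1 212.1]  gap 85.5 t 29.65 F [-0.3 -0.5 -0.1] tcp [ 0.5161 -0.2904  0.1291]
yaw cur -2.5 turn tool deg [-0.05 23.51  0.19] j6 0.97
ring 4102 fit [ 0.5169 -0.2915] 0.0333 enc [ 516.9 -291.5] 33.9 medz 0.034
post 228 fit [ 0.5162 -0.2897] 0.0061 enc [ 516.2 -289.6] 6.8 medz 0.0577
ring 589 fit [ 0.5175 -0.2901] 0.0332 enc [ 517.6 -289.8] 34.7 medz 0.0342
post 34 fit [ 0.5166 -0.2882] 0.0062 enc [ 516.6 -288. ] 7.4 medz 0.0572
((463.4732971191406, -75.36802673339844), (63.90636444091797, 63.79179000854492), 63.56497573852539) 840
```

View pics/wrist21.png

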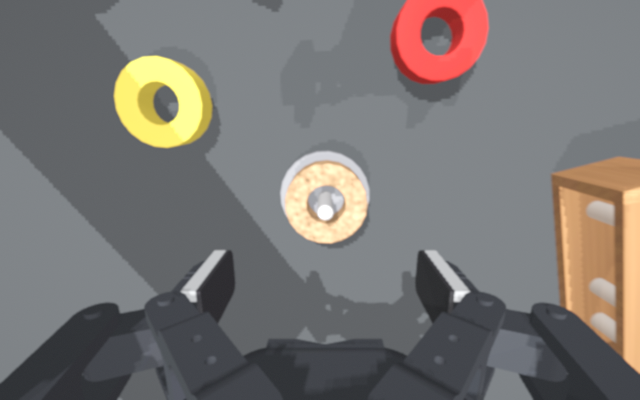

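Ring is round the post and flat (326,203), 1–2 mm off centre. Last comes the block, at (0.462,-0.0757) with yaw -26°.

{"name": "drive_tool", "arguments": {
  "plan": "1 -15 0 52 0 0 0;1 -15 0 52 0 0 0;1 -15 0 52 0 0 0;1 -15 0 52 0 0 0;1 0 0 0 0 0 0;1 0 0 0 0 8 0;1 0 0 0 0 8 0;1 0 0 0 0 7 0"
}}

```text
clock: 30.75
tcp_pos: [0.4544, -0.0716, 0.1132]
orientation: [0.691, -0.686, 0.169, -0.153]
wrist_force: [1.2, -0.5, -0.2]
finger_gap: 0.0856
```

{"name": "drive_tool", "arguments": {
  "plan": "1 0 0 0 0 0 0;1 0 0 0 0 0 0"
}}

```text
clock: 31.0
tcp_pos: [0.4537, -0.0726, 0.1114]
orientation: [0.691, -0.686, 0.169, -0.151]
wrist_force: [0.2, -0.2, 0.3]
finger_gap: 0.0855
```

```bash
python3 - <<'E'
from h import *
c=snap('wrist','22')
P=cloud(c);m=big((np.hypot(P[...,0]-.462,P[...,1]+.075)<.06)&(abs(P[...,2]-.04)<.006));r=rect(onplane(c,edge(m),.04));print(r,m.sum())
go([.462,-.0757,.0075],-26.1)
E
```

```text
((462.7902526855469, -75.77555847167969), (63.903167724609375, 63.42510986328125), 64.13693237304688) 7212
shift tool mm [ 11.6 103.6   0.8]  gap 85.4 t 31.05 F [-0.6 -0.5  0.4] tcp [ 0.4537 -0.0725  0.1114]
yaw cur -26.2 turn tool deg [-0.02 -0.12 -1.53] j6 1.69
```

View pics/wrist22.png

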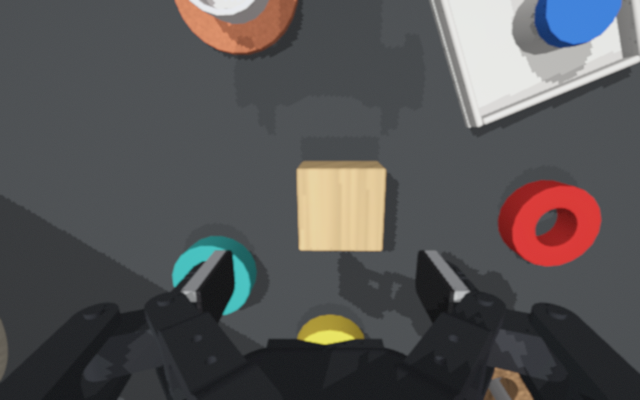

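{"name": "drive_tool", "arguments": {
  "plan": "1 10 0 0 0 0 -1.4;1 0 0 0 0 0 0;1 0 35 0 0 0 0;1 0 30 0 0 0 0;1 0 0 0 0 0 0"
}}

```text
clock: 31.68
tcp_pos: [0.4648, -0.0781, 0.0457]
orientation: [-0.689, 0.689, -0.158, 0.161]
wrist_force: [-0.5, 0.4, 0.8]
finger_gap: 0.0855
```

```bash
python3 - <<'E'
from h import *
go([.4625,-.0758,.0075],-26.1)
E
```

```text
shift tool mm [-3.2 38.2  1. ]  gap 85.5 t 31.68 F [-0.5  0.4  0.8] tcp [ 0.4648 -0.0781  0.0457]
yaw cur -26.1 turn tool deg [-0.04  0.02  0.17] j6 1.69
```

{"name": "drive_tool", "arguments": {
  "plan": "1 -4 20 1 0 0 0;1 -2 12 0 0 0 0;1 0 5 0 0 0 0;1 0 0 0 0 0 0"
}}

```text
clock: 32.17
tcp_pos: [0.4631, -0.0755, 0.0114]
orientation: [-0.689, 0.689, -0.156, 0.162]
wrist_force: [0.0, 0.6, 0.3]
finger_gap: 0.0856
```

```bash
python3 - <<'E'
from h import *
go([.4625,-.0758,.0075],-26.1)
E
```

```text
shift tool mm [-0.4  3.9 -0.5]  gap 85.6 t 32.17 F [0.  0.6 0.3] tcp [ 0.4631 -0.0755  0.0114]
yaw cur -26.0 turn tool deg [-0.07  0.07  0.5 ] j6 1.69
```

{"name": "drive_tool", "arguments": {
  "plan": "1 0 3 0 0 0 0.3;0.7 0 0 0 0 0 0;0.5 0 0 0 0 0 0;-1 0 0 0 0 0 0;-1 0 0 0 0 0 0;-1 0 0 0 0 0 0;-1 0 0 0 0 0 0",
  "grip_force": 40
}}

```text
clock: 33.05
tcp_pos: [0.4645, -0.0761, 0.0098]
orientation: [0.689, -0.689, 0.157, -0.161]
wrist_force: [-0.7, 0.3, 0.4]
finger_gap: 0.0631
```

```bash
python3 - <<'E'
from h import *
go([.4625,-.0758,.0075],-26.1)
E
```

```text
shift tool mm [-2.   2.3 -0.6]  gap 63.1 t 33.05 F [-0.7  0.3  0.4] tcp [ 0.4645 -0.0761  0.0098]
yaw cur -26.0 turn tool deg [-0.09  0.06  0.35] j6 1.69
```

Block gripped (gap 63.1). Lifting.

{"name": "drive_tool", "arguments": {
  "plan": "-1 0 -5 0 0 0 0;-1 0 -15 0 0 0 0;-1 0 -40 0 0 0 0;-1 0 -40 0 0 0 0;-1 0 -15 0 0 0 0;-1 0 0 0 0 0 0"
}}

```text
clock: 33.8
tcp_pos: [0.4626, -0.0755, 0.1282]
orientation: [0.689, -0.689, 0.158, -0.16]
wrist_force: [0.4, 0.1, -0.1]
finger_gap: 0.0634
```

```bash
python3 - <<'E'
from h import *
go([.5242,.2895,.12],None)
snap('wrist','23')
E
```

```text
shift tool mm [-104.9    8.3  355. ]  gap 63.4 t 33.8 F [ 0.4  0.1 -0.1] tcp [ 0.4626 -0.0755  0.1282]
yaw cur -26.0 turn tool deg [-0.07  0.    0.18] j6 1.69
```

View pics/wrist23.png

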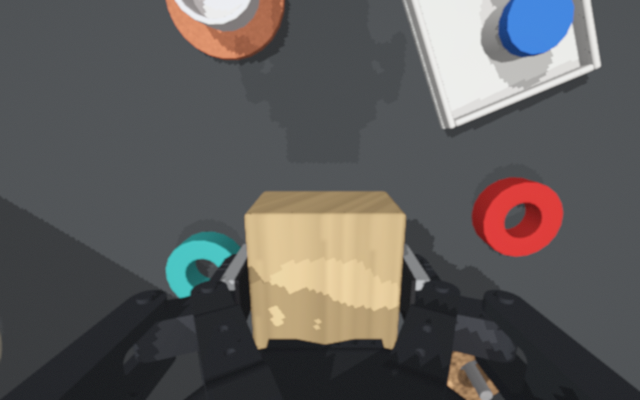

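{"name": "drive_tool", "arguments": {
  "plan": "-1 -15 0 50 0 0 0;-1 -15 0 50 0 0 0;-1 -15 0 50 0 0 0;-1 -15 0 50 0 0 0;-1 -15 0 50 0 0 0;-1 -15 0 50 0 0 0;-1 -14 0 50 0 0 0;-1 0 0 0 0 0 0"
}}

```text
clock: 34.85
tcp_pos: [0.5209, 0.2934, 0.1156]
orientation: [-0.686, 0.691, -0.165, 0.158]
wrist_force: [-0.6, -0.2, -1.4]
finger_gap: 0.0635
```

{"name": "drive_tool", "arguments": {
  "plan": "-1 0 0 0 0 -8 0;-1 0 0 0 0 -8 0;-1 0 0 0 0 -8 0;-1 0 0 0 0 -6 0;-1 0 0 0 0 0 0;-1 0 0 0 0 0 0"
}}

```text
clock: 35.6
tcp_pos: [0.5152, 0.2874, 0.107]
orientation: [-0.703, 0.71, 0.018, -0.036]
wrist_force: [-0.2, -0.1, -1.6]
finger_gap: 0.0633
```

```bash
python3 - <<'E'
from h import *
go([.5242,.2895,.0148],4.35)
c=snap('wrist','24')
P=cloud(c); hsv=cv2.cvtColor(c['p'],cv2.COLOR_RGB2HSV)
m=big((np.hypot(P[...,0]-.524,P[...,1]-.29)<.09)&(P[...,2]>.003)&(P[...,2]<.02)&(hsv[...,1]>80))
e=edge(m);print(rect(onplane(c,e,.015)))
E
```

```text
shift tool mm [11.6 92.   2.2]  gap 63.3 t 35.6 F [-0.2 -0.1 -1.6] tcp [0.5152 0.2874 0.107 ]
yaw cur 4.3 turn tool deg [ 0.53 -0.02 -1.5 ] j6 1.87
((522.5592041015625, 311.65191650390625), (99.51103973388672, 56.51345443725586), 4.446664810180664)
```

View pics/wrist24.png

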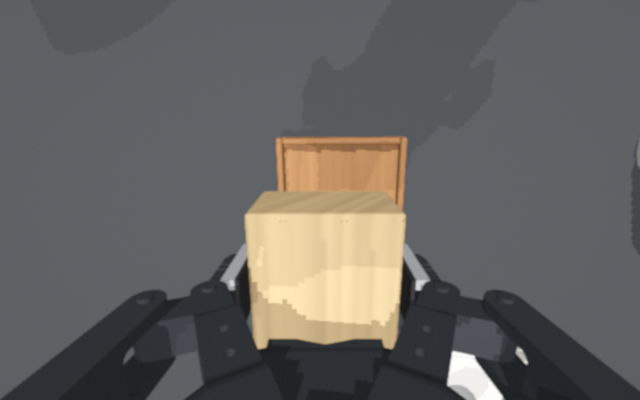

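The tray's visible far part gives its centre as (0.524,0.290), agreeing with the top view. Levelling and lowering.

{"name": "drive_tool", "arguments": {
  "plan": "-1 9 0 2 0.5 0 -1.4;-1 0 0 0 0 0 0;-1 0 30 0 0 0 0;-1 0 25 0 0 0 0;-1 0 0 0 0 0 0"
}}

```text
clock: 36.28
tcp_pos: [0.5257, 0.2905, 0.0517]
orientation: [0.707, -0.706, -0.027, 0.025]
wrist_force: [0.1, 0.5, -0.4]
finger_gap: 0.0634
```

```bash
python3 - <<'E'
from h import *
go([.5242,.290,.0148],4.35)
E
```

```text
shift tool mm [-1.7 36.9 -0.5]  gap 63.4 t 36.27 F [ 0.1  0.5 -0.4] tcp [0.5257 0.2905 0.0517]
yaw cur 4.2 turn tool deg [-0.05 -0.14  0.16] j6 1.87
```

{"name": "drive_tool", "arguments": {
  "plan": "-1 -3 14 0 0 0 0;-1 -1 9 0 0 0 0;-1 0 4 0 0 0 0;-1 0 0 0 0 0 0"
}}

```text
clock: 36.78
tcp_pos: [0.523, 0.291, 0.0253]
orientation: [0.707, -0.706, -0.028, 0.024]
wrist_force: [-0.4, 0.0, -1.1]
finger_gap: 0.063
```

```bash
python3 - <<'E'
from h import *
go([.5242,.290,.0148],4.35)
snap('wrist','25')
E
```

```text
shift tool mm [ 1.1 10.5 -1.1]  gap 63.0 t 36.77 F [-0.4  0.  -1.1] tcp [0.523  0.291  0.0253]
yaw cur 4.2 turn tool deg [-0.1  -0.14  0.35] j6 1.87
```

View pics/wrist25.png

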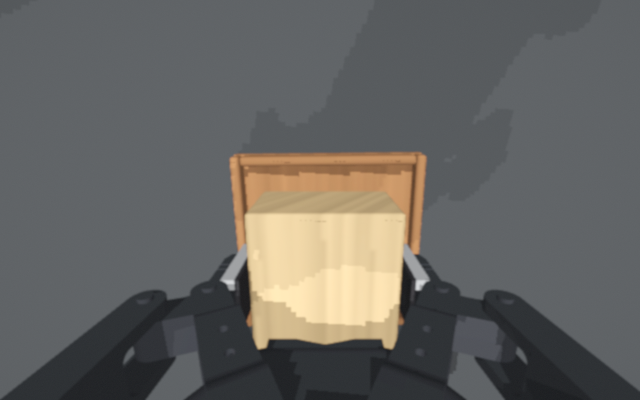

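Centred and square over the tray. Final lowering.

{"name": "drive_tool", "arguments": {
  "plan": "-1 1 5 -1 0 0 0.3;-1 0 3 0 0 0 0;-1 0 1.5 0 0 0 0;-1 0 0 0 0 0 0"
}}

```text
clock: 37.33
tcp_pos: [0.5252, 0.2903, 0.0162]
orientation: [0.708, -0.706, -0.027, 0.025]
wrist_force: [0.1, -0.3, -0.4]
finger_gap: 0.0634
```

{"name": "drive_tool", "arguments": {
  "plan": "-1 0 1.5 0 0 0 0;-1 0 0 0 0 0 0"
}}

```text
clock: 37.58
tcp_pos: [0.5254, 0.2905, 0.015]
orientation: [0.708, -0.706, -0.027, 0.025]
wrist_force: [0.3, 0.6, -1.1]
finger_gap: 0.0633
```

{"name": "drive_tool", "arguments": {
  "plan": "-1 0 1.5 0 0 0 0;-1 0 0 0 0 0 0"
}}

```text
clock: 37.83
tcp_pos: [0.5256, 0.2906, 0.0153]
orientation: [0.708, -0.706, -0.027, 0.025]
wrist_force: [-0.6, -0.1, -0.7]
finger_gap: 0.0631
```

{"name": "drive_tool", "arguments": {
  "plan": "0.6 0 0 0 0 0 0;0.9 0 0 0 0 0 0;1 0 0 0 0 0 0;1 0 0 0 0 0 0;1 0 -20 0 0 0 0;1 0 -50 0 0 0 0;1 0 -50 0 0 0 0;1 0 0 0 0 0 0"
}}

```text
clock: 38.83
tcp_pos: [0.5247, 0.29, 0.137]
orientation: [0.707, -0.706, -0.027, 0.025]
wrist_force: [0.7, -0.2, -0.6]
finger_gap: 0.0855
```

```bash
python3 - <<'E'
from h import *
s,R=tool();print(s['tcp_pos'],s['clock'])
c=snap('wrist','26')
P=cloud(c);m=big((np.hypot(P[...,0]-.524,P[...,1]-.29)<.06)&(abs(P[...,2]-.045)<.006));print('block',rect(onplane(c,edge(m),.045)),np.median(P[m][:,2]))
D=dict(bottle=(.65,.034,.04,.06,.08,.067),dishrim=(.464,.1,.05,.032,.045,.038),ring=(.5165,-.29,.05,.028,.042,.034),post=DD['post'],jar=DD['jar'],tin=DD['tin'])
c=snap('top','26');regs(c,D)
P=cloud(c);m=big((np.hypot(P[...,0]-.524,P[...,1]-.29)<.06)&(abs(P[...,2]-.045)<.006));print('block top',rect(onplane(c,edge(m),.045)))
E
```

```text
[0.52468118 0.28995378 0.13695503] 38.825
block ((524.98291015625, 290.2798156738281), (63.47301483154297, 64.0788803100586), 4.128800868988037) 0.04506514533376772
bottle 139 fit [0.6505 0.0353] 0.0137 enc [650.3  34.8] 15.0 medz 0.0669
dishrim 162 fit [0.4653 0.1002] 0.0286 enc [465.3 100.5] 29.6 medz 0.0379
ring 583 fit [ 0.5175 -0.2902] 0.0331 enc [ 517.9 -290.2] 34.4 medz 0.0342
post 31 fit [ 0.5164 -0.2887] 0.0059 enc [ 515.6 -289. ] 7.1 medz 0.0571
jar 303 fit [ 0.6482 -0.0199] 0.0212 enc [648.2 -20. ] 22.2 medz 0.0451
tin 272 fit [0.6566 0.0885] 0.0198 enc [656.3  88.4] 21.0 medz 0.0543
block top ((525.6966552734375, 288.31982421875), (64.3897705078125, 64.21783447265625), 3.47676157951355)
```

View pics/top26.png

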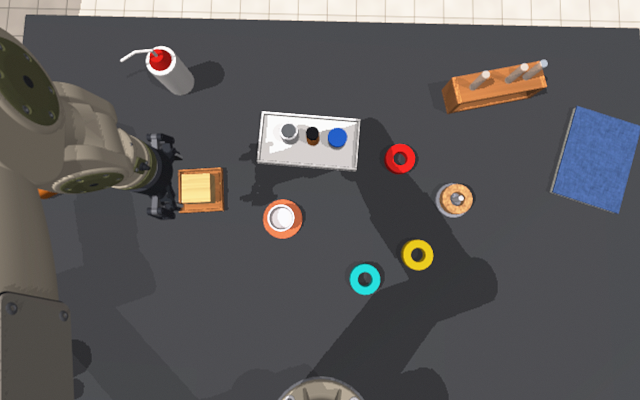

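View pics/wrist26.png

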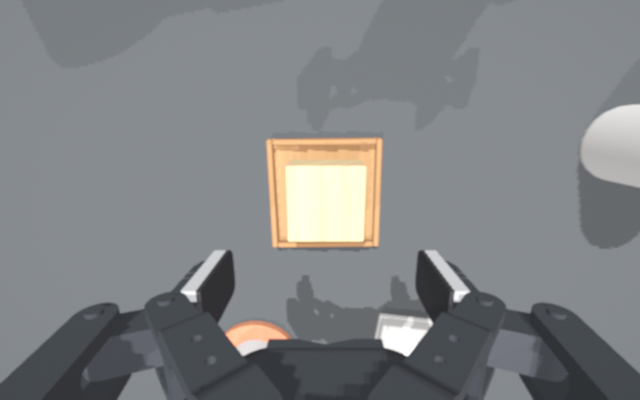

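The top view shows every piece in place: block in its tray (196,187), dish on the pad (282,218), ring on the post (457,200), bottle (312,135) between tin and jar. The gripper is clear, so I'm handing in.

```bash
python3 -c "
from workcell import job
print(job.hand_in())"
```

```text
the job is handed in; nothing more can be done
None
```

I took the stack apart from the top down, placed all four pieces, and handed the job in at about 39 s. The hand-in gave no verdict.

Last checks, from the top and wrist cameras:

| Piece | Final position | Height check |
|---|---|---|
| Bottle | Upright between jar and tin, about 55 mm from each centre | Cap at 67 mm, so it stands on the tray floor |
| Dish | Within about 2 mm of the pad centre | Rim at 38 mm, level |
| Cork ring | 1–2 mm off the post axis | Top at 34 mm, flat on the base |
| Block | About 1 mm off the tray centre by the wrist camera, 2–3 mm by the top camera | Top at 45 mm, so it lies on the tray floor |

The jar and tin show less than 1 mm of movement in the top view, and the gripper is clear of everything.

**What went wrong or disagreed:**
- **Dish grasp:** My first attempt failed. The fingers closed over the rim and pushed the dish about 12 mm along the ring, though it stayed standing. I measured again and the second grasp held.
- **Fingertip position:** The wrist depth images put the fingertips about 4 mm behind the reported TCP when shut and 17 mm behind when open. The stated figure is 22 mm ahead. I used my measured offset from the second dish grasp on. The bottle had been carried before that, by only about the top 2 mm of its cap.
- **Scene camera:** It read about 8–10 mm further out in x than the other two (more on the white tray), so I used the top and wrist cameras, which agreed to about 3 mm.
- **Contact:** The wrist force reading showed no clear contact, so I judged set-down by the arm stopping at the expected height.

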